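# Check head-camera rigs in on the hanging rail

## Task

Check the returned head-camera rigs back in. First photograph the bare rail by swinging the sprung shutter lever of the record camera to its stop, keeping it there a moment and letting it spring back; then hang every head-camera rig on the table over the rail, square across the bar with its camera upright on top and one leg down each side; once they all hang still, photograph the full rail the same way and let the lever spring back. Leave the other things on the table where they are.

Things in the scene. Friction and masses are not known exactly. Their poses are not given: they have to be found in the camera images.
- rig1_cam (a point): centre of the grey camera block on the crown of the head-camera rig with the light grey band; the place to grip. The block is 48 mm (own x) by 40 mm (own y) by 46 mm tall (z up). This point lies 130 mm above the undersides of the rig's pods and 31 mm above the underside of the crown, which sits on the rail. Own x runs ear to ear. May be absent (no reading).
- rig2_cam (a point): centre of the grey camera block on the crown of the head-camera rig with the blue band; the place to grip. The block is 48 mm (own x) by 40 mm (own y) by 46 mm tall (z up). This point lies 130 mm above the undersides of the rig's pods and 31 mm above the underside of the crown, which sits on the rail. Own x runs ear to ear. May be absent (no reading).
- rig3_cam (a point): centre of the grey camera block on the crown of the head-camera rig with the orange band; the place to grip. The block is 48 mm (own x) by 40 mm (own y) by 46 mm tall (z up). This point lies 130 mm above the undersides of the rig's pods and 31 mm above the underside of the crown, which sits on the rail. Own x runs ear to ear. May be absent (no reading).
- rig4_cam (a point): centre of the grey camera block on the crown of the head-camera rig with the white band; the place to grip. The block is 48 mm (own x) by 40 mm (own y) by 46 mm tall (z up). This point lies 130 mm above the undersides of the rig's pods and 31 mm above the underside of the crown, which sits on the rail. Own x runs ear to ear. May be absent (no reading).
- rig1: the whole light grey rig: rigid inverted-U headband 164 mm ear to ear (x), 70 mm deep (y), 153 mm tall, 360 g +-25 %, standing on two heavy black battery pods 45 mm tall. Band 34 mm wide, 8 mm thick; crown flat inside for 26 mm along x, then sloping down to legs whose inner faces are 52 mm from the middle. Origin between the pods' undersides, axes as the camera block's. May be absent.
- rig2: the whole blue rig: rigid inverted-U headband 164 mm ear to ear (x), 70 mm deep (y), 153 mm tall, 360 g +-25 %, standing on two heavy black battery pods 45 mm tall. Band 34 mm wide, 8 mm thick; crown flat inside for 26 mm along x, then sloping down to legs whose inner faces are 52 mm from the middle. Origin between the pods' undersides, axes as the camera block's. May be absent.
- rig3: the whole orange rig: rigid inverted-U headband 164 mm ear to ear (x), 70 mm deep (y), 153 mm tall, 360 g +-25 %, standing on two heavy black battery pods 45 mm tall. Band 34 mm wide, 8 mm thick; crown flat inside for 26 mm along x, then sloping down to legs whose inner faces are 52 mm from the middle. Origin between the pods' undersides, axes as the camera block's. May be absent.
- rig4: the whole white rig: rigid inverted-U headband 164 mm ear to ear (x), 70 mm deep (y), 153 mm tall, 360 g +-25 %, standing on two heavy black battery pods 45 mm tall. Band 34 mm wide, 8 mm thick; crown flat inside for 26 mm along x, then sloping down to legs whose inner faces are 52 mm from the middle. Origin between the pods' undersides, axes as the camera block's. May be absent.
- rail_top (a point): middle of the top of the fixed hanging rail, 142 mm above the table: a round aluminium bar 24 mm thick along own y between two posts (inner faces 208 mm either way from the middle, 150 mm tall, feet 120 x 40 mm). Own x is level and square across the bar. A hung rig's camera centre is 31 mm above this height; rigs fit side by side 92 mm apart, middle to middle
- shutter (a joint): sprung shutter lever on top of the black record camera: 0 rad at rest, 1.0 at its stop, growing counter-clockwise seen from above. About 1 N at the post to start it, 4 N at the stop; springs back to 0 when let go. The photograph counts at 0.9 or more, held 0.2 s
- shutter_post (a point): on the red upright post (18 mm diameter) at the lever's free end; it stands clear from 113 to 154 mm above the table, this point is at 134 mm, on its axis, and moves on an arc of 85 mm radius about shutter_pivot. The lever's arm, 14 mm wide, top at 113 mm, runs from it to the pivot; the camera's top is at 100 mm
- shutter_pivot (a point): fixed point on the lever's upright hinge axis, at the post's mid-height (134 mm), 35 mm along own x from the middle of the record camera (fixed; 120 mm along x, 75 mm along y, 100 mm tall; lens on its +y side)
- multimeter: red hand multimeter, 140 x 75 x 34 mm; bystander, origin at the centre of its underside
- pouch: dark grey zip pouch, 150 x 110 x 50 mm; bystander, origin at the centre of its underside
- cards: clear memory-card case, 62 x 62 x 14 mm; bystander, origin at the centre of its underside
- battery: blue battery block, 75 x 60 x 35 mm; bystander, origin at the centre of its underside
- housing: small camera in a clear housing, 70 x 45 x 71 mm; bystander, origin at the centre of its underside
- mug: white mug, 80 mm across, 90 mm tall, handle at its +y; bystander, origin at the centre of its underside
- tape: roll of black tape lying flat, 100 mm across, 45 mm tall; bystander, origin at the centre of its underside
- marker: white marker pen with a black cap, 135 x 14 x 14 mm; bystander, origin at the centre of its underside
Mind the look-alikes: they are no part of the job. What is shaped like the rig1 but turquoise is not meant.

How it is judged:
By the outcome, as a careful person would: the job done as asked, in the order asked, and still so for the second after the job is handed in, with the robot touching nothing.
Of rig1, rig2, rig3, rig4 only 2 to 4 are there at a start; the rules pass over those that are not, and their reading is None.
At some moment in a run one of rig1, rig2, rig3, rig4 may be knocked a few centimetres aside while the robot is not near it.
It also fails if it takes over 210 s, if anything falls off the work surface, if the arm or the gripper's body presses on something with over 40 N, if the wrist force passes 120 N, or if a joint passes its speed limit or range.

## Robot

A 6-joint arm with a two-finger parallel gripper is mounted at the origin on the work surface. World frame = base frame: x ahead of the robot, y to its left, z up, the work surface at z = 0. Lengths are in m, angles in rad, forces in N, time in s.
With the tool pointing down it reaches from about 0.35 to 0.85 m from the base axis. Payload 8.1 kg.
Tool frame: the origin (TCP) lies midway between the tips of the shut fingers; the grasp point (between the pads) lies 19 mm behind it; z points along the fingers, y is the line along which they close (so a half turn about z gives the same grasp; the last joint's range is limited). The gripper opens to 93 mm and grips with 3 to 60 N. Pads are 15 mm wide; open, the fingers measure 128 mm over their backs; the gripper's body (75 mm by 188 mm) begins 65 mm behind the grasp point.
Start: joints at [-1.363, 0.13, 1.488, -0, 1.523, -0.085], TCP at [0.173, -0.574, 0.219] pointing down, gripper open.
Joint ranges: [-2.96, 2.96], [-0.89, 2.26], [0.02, 2.5], [-1.34, 4.48], [0, 2.73], [-2.66, 2.66]. Speed limits (rad/s): [2.39, 2.39, 2.79, 3.14, 3.14, 3.14].

## Interface

Orientations are given as a rotation vector (axis times angle).
In Python, from plant import read_state, read_camera, camera_model, close_job gives the robot as it stands. The module is installed in compiled form; this text tells all that it offers.
- The arm moves only by the tool carry_out, never from a script. Its argument "moves" is a list of rows, each an object of numbers: "jaw": the finger opening in m, from 0 to 0.093; "dx", "dy", "dz": the shift along the tool's x, y, z in m; "yaw": the turn about the tool's z in rad. In form: [{"jaw": .., "dx": .., "dy": .., "dz": .., "yaw": ..}, ...]. A call has 1 to 8 rows; each row shifts and turns the commanded pose from where the row before left it, along the tool's axes as they then stand; what a row does not reach is not made up. A row lasts 1/8 s, in which the tool goes at most 62.5 mm and 10.7 degrees, less where a joint would pass 70% of its speed; a pose out of reach is approached as far as the arm can. A call is refused whole if a number of a shift passes 0.0625 or a number of a turn 0.188, either way. A call with a gripper value outside its range is refused whole. The fingers move at their own pace and stop on an object; "grip_force" is the grip in N (left out, the last holds). Time passes only in rows, so rows that do not move let the fingers close. It gives the time, the measured TCP pose, the force, the opening and the grip force at its end, in the units of the state.
- read_state(): the state, without advancing time (a new reading comes with each control period).
- read_camera(name): name is "scene" or "top" or "wrist"; returns the picture (384x512x3 uint8, red, green, blue); there is no depth.
- camera_model(name): a dict with "camera_matrix" (3x3 intrinsics, pixels), "view" (4x4, takes a point from world to camera coordinates). Camera axes: x right, y up, looking along -z (the intrinsics and any distortion apply to the point x, -y, -z); pixel columns grow to the right and rows downward; lengths in m; the calibration is good to about 2 mm. A picture is of the moment at which its call begins: read the wrist's pose just before it. camera_model takes no time and is no camera call; for the wrist camera it gives the pose at the moment of the call.
- close_job(): hands the job in; it is judged then, once.
The state is a dict: "t": time; "q": joint angles; "dq": joint speeds; "joint_torque": joint torques, N m; "tool_pos": TCP position; "orientation": TCP orientation; "force": force on the tool from outside, world axes, zero at the start; "wrist_torque": the same for the moment, N m; "opening": finger opening in m; "gripper_force": force on a finger pad.
Only numpy, scipy, OpenCV 4.12 (cv2) and the standard library are available. Lean on these libraries where they do the work, as an engineer would, in place of code of your own. Each camera call takes 0.05 s, during which the arm holds its last target. There are 200 camera calls.

## Working session

There is one attempt and no reset: what is moved stays moved. The work goes in short steps, Python scripts to look and compute and a tool call to move; the robot and the scene stay as the last step left them, time stands still between calls to the robot, and variables do not carry over. Pictures are saved under pics/ and viewed, at most 14 in all, crops included, and the job is handed in when it is done.

Besides the shell and the picture viewer there is one more tool, called after "Call:" as name(argument=value, ...) on one line, values as JSON. carry_out: Moves the arm, as the interface text tells. Its arguments: {"type":"object","properties":{"moves":{"type":"array","items":{"type":"object","properties":{"jaw":{"type":"number"},"dx":{"type":"number"},"dy":{"type":"number"},"dz":{"type":"number"},"yaw":{"type":"number"}}}},"grip_force":{"type":"number"}},"required":["moves"]}

```bash
mkdir -p pics
cat > h.py <<'E'
import numpy as np, cv2
from plant import *
def snap(n,f):
    s=read_state(); m=camera_model(n); im=read_camera(n); cv2.imwrite('pics/'+f,im[:,:,::-1]); np.savez('pics/'+f[:-4]+'.npz',K=m['camera_matrix'],V=m['view']); return im,m
def load(f):
    d=np.load('pics/'+f+'.npz'); return cv2.imread('pics/'+f+'.png'),{'camera_matrix':d['K'],'view':d['V']}
def ray(m,u,v):
    K=np.array(m['camera_matrix']);V=np.array(m['view']);d=np.linalg.inv(K)@[u,v,1];d=np.array([d[0],-d[1],-d[2]])
    R=V[:3,:3];return -R.T@V[:3,3],R.T@d
def onz(m,u,v,z):
    o,d=ray(m,u,v);return o+d*(z-o[2])/d[2]
def proj(m,p):
    V=np.array(m['view']);c=V[:3,:3]@p+V[:3,3];q=np.array(m['camera_matrix'])@[c[0],-c[1],-c[2]];return q[:2]/q[2]
E
python3 - <<'E'
from h import *
for n in['scene','top']:
    im,m=snap(n,n+'0.png');print(n,m)
a=cv2.imread('pics/scene0.png');b=cv2.imread('pics/top0.png')
cv2.imwrite('pics/s_big.png',cv2.resize(a,(800,600)));cv2.imwrite('pics/t_big.png',cv2.resize(b,(800,600)))
print(read_state())
E
```

```text
scene {'camera_matrix': array([[443.54217885,   0.        , 262.93581442],
       [  0.        , 443.54217885, 196.2751457 ],
       [  0.        ,   0.        ,   1.        ]]), 'view': array([[ 0.75702977,  0.65312039,  0.01843039, -0.3462679 ],
       [-0.43390145,  0.48144395,  0.76153874,  0.15639406],
       [ 0.48850328, -0.58450447,  0.64785729, -1.83212196],
       [ 0.        ,  0.        ,  0.        ,  1.        ]])}
top {'camera_matrix': array([[479.35188661,   0.        , 255.74257516],
       [  0.        , 479.35188661, 193.35238967],
       [  0.        ,   0.        ,   1.        ]]), 'view': array([[-0.0294428 , -0.99947888,  0.01323198, -0.0534839 ],
       [ 0.98882264, -0.02718811,  0.1465967 , -0.52066645],
       [-0.14616055,  0.0174003 ,  0.98910784, -1.55047944],
       [ 0.        ,  0.        ,  0.        ,  1.        ]])}
{'t': 0.1, 'q': array([-1.36341911e+00,  1.31091939e-01,  1.48917131e+00, -4.24623356e-05,
        1.52302682e+00, -8.54266651e-02]), 'dq': array([ 5.19221943e-05, -8.61562815e-04, -1.42028889e-03,  2.56300809e-04,
        1.05313176e-04, -9.40154950e-04]), 'joint_torque': array([ 2.27079639e-03, -5.61341071e+01, -4.93095446e+01,  7.71235256e-02,
        2.92009965e-02, -6.45594741e-05]), 'tool_pos': array([ 0.17306455, -0.5739483 ,  0.21768809]), 'orientation': array([-3.10631097e+00, -4.58050445e-01,  2.28851459e-04]), 'force': array([-0.05647311, -1.31935208, -0.05049198]), 'wrist_torque': array([-0.06530035, -0.00020054, -0.02017654]), 'gripper_force': 0.0, 'opening': 0.09284401638497174}
```

View pics/s_big.png

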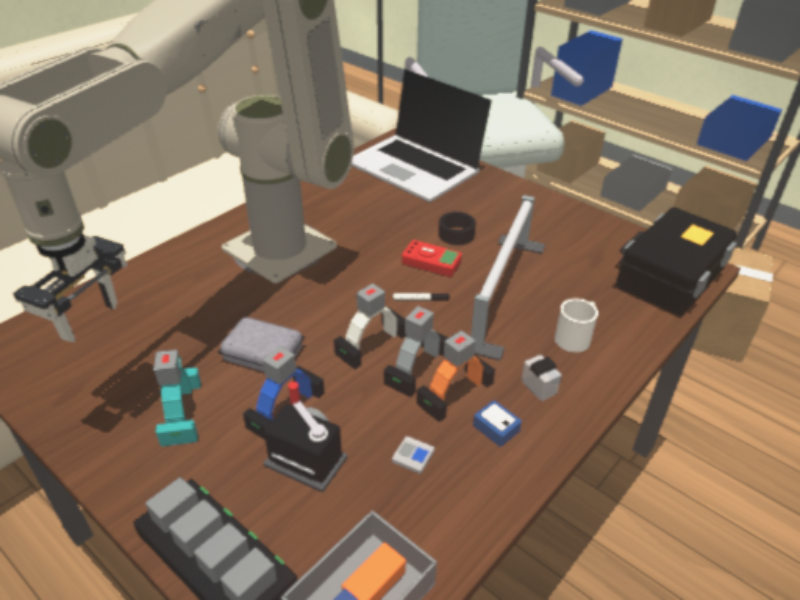

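View pics/t_big.png

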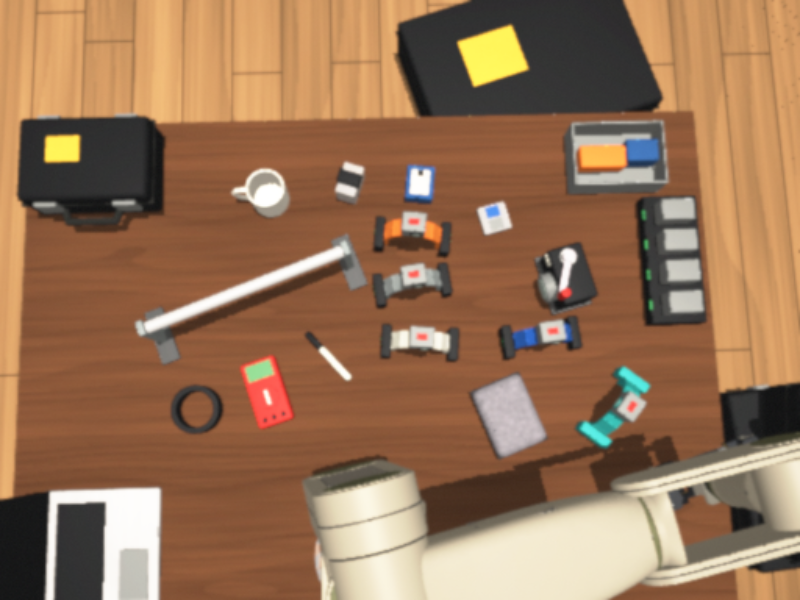

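Top view (800x600): the orange rig is at (413,225), light grey at (413,278), white at (422,338) and blue at (552,332), so all four are present. The turquoise look-alike is at (630,406) and isn't part of the job. The rail runs from (145,328) to (345,250). The red lever post is at (565,293) and its pivot at (567,258).

```bash
cat >> h.py <<'E'
def redmask(im):
    h=cv2.cvtColor(im,cv2.COLOR_BGR2HSV); return (((h[...,0]<6)|(h[...,0]>174))&(h[...,1]>150)&(h[...,2]>130)).astype(np.uint8)
def blobs(mask,mina=4):
    n,l,s,c=cv2.connectedComponentsWithStats(mask); return [(c[i],s[i,4]) for i in range(1,n) if s[i,4]>=mina]
def tri(m1,p1,m2,p2):
    o1,d1=ray(m1,*p1);o2,d2=ray(m2,*p2);A=np.stack([d1,-d2],1);t=np.linalg.lstsq(A,o2-o1,rcond=None)[0]
    a=o1+d1*t[0];b=o2+d2*t[1];return (a+b)/2,np.linalg.norm(a-b)
E
python3 - <<'E'
from h import *
np.set_printoptions(precision=4,suppress=True)
t,mt=load('top0');s,ms=load('scene0')
bt=blobs(redmask(t));bs=blobs(redmask(s))
print('top red');[print(c,a,onz(mt,*c,.153)) for c,a in bt]
print('scene red');[print(c,a,onz(ms,*c,.153)) for c,a in bs]
print('post top',onz(mt,565*.64,293*.64,.154),'pivot',onz(mt,568*.64,257*.64,.12))
for p in[(145,328),(345,250)]: print('rail',onz(mt,p[0]*.64,p[1]*.64,.142))
# dark pods
g=cv2.cvtColor(t,cv2.COLOR_BGR2HSV)
pm=((g[...,2]<60)).astype(np.uint8)
for c,a in blobs(pm,40):
    if 225<c[0]<385 and 130<c[1]<240: print('dark',c,a,onz(mt,*c,.045))
cv2.imwrite('pics/crop.png',cv2.resize(t[120:240,230:400],(800,565),interpolation=cv2.INTER_CUBIC))
E
```

```text
top red
[264.5 141.5] 8 [ 0.665  -0.0985  0.153 ]
[264.5556 175.1111] 9 [ 0.5583 -0.0952  0.153 ]
[361.8788 187.5152] 33 [ 0.5113 -0.3946  0.153 ]
[353.5 211.5] 8 [ 0.4376 -0.3642  0.153 ]
[269.8333 215.3333] 6 [ 0.433  -0.1073  0.153 ]
[171.8398 253.9793] 774 [0.3245 0.1917 0.153 ]
[404.  259.5] 10 [ 0.2875 -0.5087  0.153 ]
scene red
[273.4378 164.7103] 466 [0.4463 0.0649 0.153 ]
[236.6667 186.1667] 6 [ 0.4326 -0.1079  0.153 ]
[268.25  200.875] 8 [ 0.5576 -0.0946  0.153 ]
[294.2 217. ] 10 [ 0.6647 -0.0989  0.153 ]
[177.9091 227.5455] 11 [ 0.4371 -0.3643  0.153 ]
[105.6154 229.3846] 13 [ 0.2864 -0.5095  0.153 ]
[187.3906 249.7656] 64 [ 0.5242 -0.4051  0.153 ]
post top [ 0.5111 -0.3935  0.154 ] pivot [ 0.5903 -0.4124  0.12  ]
rail [0.4661 0.4348 0.142 ]
rail [0.6121 0.0397 0.142 ]
dark [350.8507 171.5672] 67 [ 0.5827 -0.3873  0.045 ]
dark [364.7935 193.2065] 92 [ 0.5086 -0.4293  0.045 ]
```

View pics/crop.png

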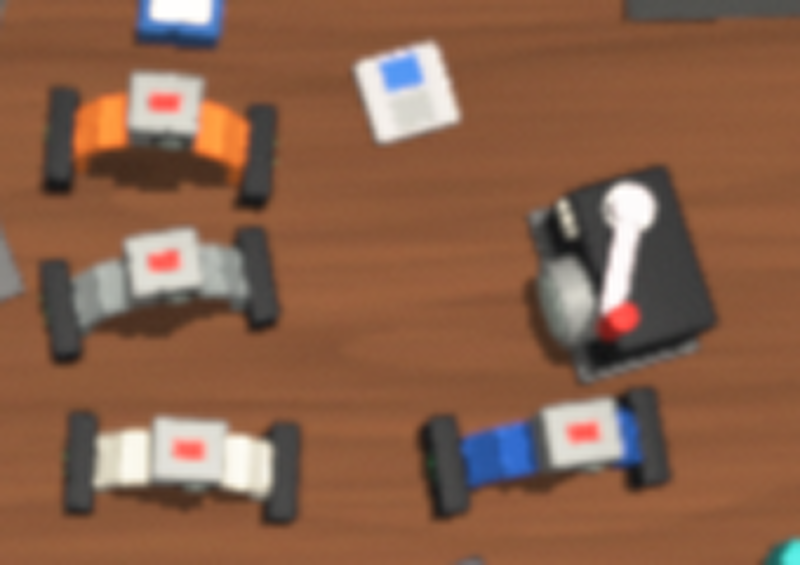

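The crop shows the orange, grey, white and blue blocks at (165,105), (163,262), (188,450) and (583,433), with dark pods on each side. The post top is at (624,316) and the hub at (630,205). The light grey rig (duller band) is separate from the white one below it, and turquoise is excluded.

Run:
```python
from h import *
np.set_printoptions(precision=4,suppress=True)
t,mt=load('top0');s,ms=load('scene0')
print('post',tri(mt,(361.88,187.5),ms,(187.39,249.77)))
f=lambda x,y:(230+x/4.706,120+y/4.706)
print('post top',onz(mt,*f(624,316),.154),'hub',[onz(mt,*f(630,204),z)for z in(.113,.12,.13)])
print('hub scene',[onz(ms,317*.64,433*.64,z)for z in(.113,.12,.13)])
R={'orange':((62,138),(259,154),(165,103)),'grey':((61,310),(257,277),(164,261)),'white':((80,462),(284,472),(189,450)),'blue':((446,467),(648,438),(583,433))}
for k,(a,b,c) in R.items():
    A=onz(mt,*f(*a),.03);B=onz(mt,*f(*b),.03);d=A-B
    print(k,'pods mid',((A+B)/2)[:2],'len',np.linalg.norm(d),'yaw',np.degrees(np.arctan2(d[1],d[0])),'red',onz(mt,*f(*c),.153)[:2])
# rail: bright low-sat pixels
h=cv2.cvtColor(t,cv2.COLOR_BGR2HSV)
m=((h[...,1]<40)&(h[...,2]>170)).astype(np.uint8);m[:, :85]=0;m[:,228:]=0;m[:155]=0;m[225:]=0
n,l,st,c=cv2.connectedComponentsWithStats(m);i=1+np.argmax(st[1:,4])
ys,xs=np.nonzero(l==i);print(st[i])
P=np.array([onz(mt,x,y,.14)[:2] for x,y in zip(xs,ys)]);vx,vy,x0,y0=cv2.fitLine(P.astype(np.float32),cv2.DIST_HUBER,0,.01,.01).ravel()
pr=(P-[x0,y0])@[vx,vy];print('rail ang',np.degrees(np.arctan2(vy,vx)),[ (np.array([x0,y0])+q*np.array([vx,vy])) for q in(pr.min(),pr.max())],np.ptp(pr))
cv2.imwrite('pics/rail.png',cv2.resize(t[145:240,80:245],(800,461),interpolation=cv2.INTER_CUBIC))
```

```text
post (array([ 0.5136, -0.3977,  0.1393]), np.float64(0.0005561201996577678))
post top [ 0.5122 -0.3966  0.154 ] hub [array([ 0.5954, -0.4155,  0.113 ]), array([ 0.594 , -0.4138,  0.12  ]), array([ 0.5919, -0.4113,  0.13  ])]
hub scene [array([ 0.6015, -0.4227,  0.113 ]), array([ 0.606 , -0.4263,  0.12  ]), array([ 0.6125, -0.4315,  0.13  ])]
orange pods mid [ 0.664  -0.1009] len 0.14190699060090847 yaw 83.7379436940862 red [ 0.6638 -0.1002]
grey pods mid [ 0.5566 -0.0966] len 0.14152371773133107 yaw 98.12398497850653 red [ 0.5572 -0.0961]
white pods mid [ 0.4325 -0.1087] len 0.14361851733436132 yaw 85.56957157734118 red [ 0.4321 -0.1083]
blue pods mid [ 0.4355 -0.3665] len 0.1448823896164826 yaw 96.53464531167961 red [ 0.436  -0.3653]
[  87  155  137   60 1070]
rail ang -69.6436 [array([0.4623, 0.4507]), array([0.6171, 0.0334])] 0.4450937102577473
```

View pics/rail.png

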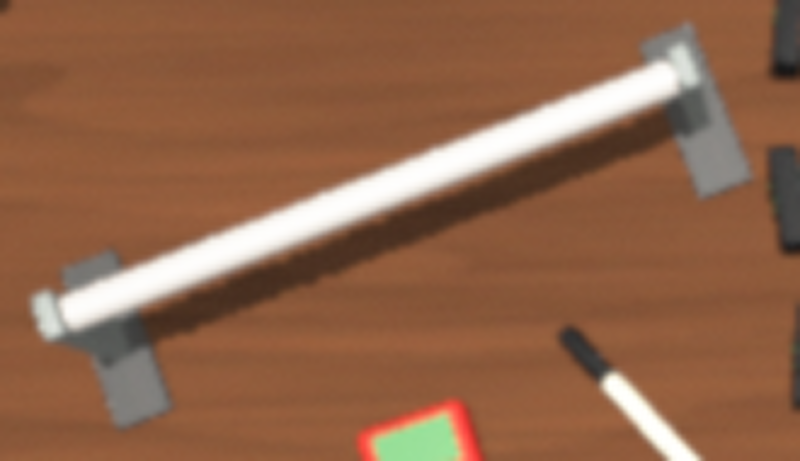

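Rig sizes and mark heights agree across views (pod spacing about 142 mm, marks at z=0.153). The rail middle is about (0.540, 0.242) and the bar lies at 110.4°. Next I'll do the lever, starting from above the post.

```bash
cat >> h.py <<'E'
from scipy.spatial.transform import Rotation as Rn
def cur():
    s=read_state();R=Rn.from_rotvec(s['orientation']).as_matrix();return s,R
def go(p,th=None):
    """tool-frame shift to world TCP p, and yaw to tool-x angle th(deg). shift first, then yaw"""
    s,R=cur();d=R.T@(np.array(p)-s['tool_pos']);a=np.degrees(np.arctan2(R[1,0],R[0,0]))
    y=None if th is None else np.radians(((a-th)+90)%180-90)
    print('t',round(s['t'],2),'pos',s['tool_pos'].round(4),'th',round(a,2),'d',d.round(4),'yaw',y, 'tilt',R[:,2].round(3),'q6',s['q'][5].round(2));return d,y
E
python3 -c "
from h import *
go((.512,-.397,.218))
print(np.array(cur()[1].T@np.array([0,0,.1])))"
```

```text
t 0.1 pos [ 0.1731 -0.5739  0.2177] th 16.78 d [ 3.756e-01 -7.160e-02 -2.000e-04] yaw None tilt [-0.     0.002 -1.   ] q6 -0.09
[ 1.02572744e-05 -1.69484702e-04 -9.99998558e-02]
```

Call:
carry_out(moves=[{"jaw": 0.093, "dx": 0.0537, "dy": -0.0102}, {"jaw": 0.093, "dx": 0.0537, "dy": -0.0102}, {"jaw": 0.093, "dx": 0.0537, "dy": -0.0102}, {"jaw": 0.093, "dx": 0.0537, "dy": -0.0102}, {"jaw": 0.093, "dx": 0.0537, "dy": -0.0102}, {"jaw": 0.093, "dx": 0.0537, "dy": -0.0102}, {"jaw": 0.093, "dx": 0.0537, "dy": -0.0102}, {"jaw": 0.093}], grip_force=5)

```text
invalid input at $.moves[0]: expected keys jaw, dx, dy, dz, yaw
```

```bash
python3 -c "
from h import *
go((.512,-.397,.121))
im,m=snap('wrist','w0.png')
g=cv2.imread('pics/w0.png');b=blobs(redmask(g),8);[print(c,a,onz(m,*c,.154)) for c,a in b]
"
```

```text
t 0.1 pos [ 0.1731 -0.5739  0.2177] th 16.78 d [ 0.3756 -0.0714  0.0968] yaw None tilt [-0.     0.002 -1.   ] q6 -0.09
```

View pics/w0.png

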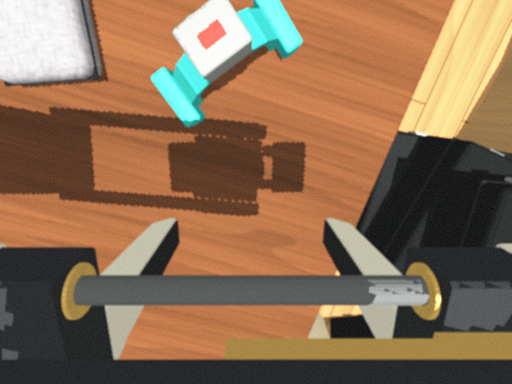

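All keys are required, so the move was refused. The arm is still at the start: the wrist picture shows only the turquoise look-alike (210,40), the pouch and the fingers.

Call:
carry_out(moves=[{"jaw": 0.093, "dx": 0.0537, "dy": -0.0102, "dz": 0, "yaw": 0}, {"jaw": 0.093, "dx": 0.0537, "dy": -0.0102, "dz": 0, "yaw": 0}, {"jaw": 0.093, "dx": 0.0537, "dy": -0.0102, "dz": 0, "yaw": 0}, {"jaw": 0.093, "dx": 0.0537, "dy": -0.0102, "dz": 0, "yaw": 0}, {"jaw": 0.093, "dx": 0.0537, "dy": -0.0102, "dz": 0, "yaw": 0}, {"jaw": 0.093, "dx": 0.0537, "dy": -0.0102, "dz": 0, "yaw": 0}, {"jaw": 0.093, "dx": 0.0537, "dy": -0.0102, "dz": 0, "yaw": 0}, {"jaw": 0.093, "dx": 0, "dy": 0, "dz": 0, "yaw": 0}], grip_force=5)

```text
t: 1.15
tool_pos: [0.5154, -0.3947, 0.2178]
orientation: [-3.106, -0.465, -0.0]
force: [-1.3, -0.1, -0.5]
opening: 0.0932
gripper_force: 0.0
```

```bash
python3 -c "
from h import *
go((.512,-.397,.121))
im,m=snap('wrist','w1.png')
g=cv2.imread('pics/w1.png');b=blobs(redmask(g),8);[print(c,a,onz(m,*c,.154)) for c,a in b]
"
```

```text
t 1.15 pos [ 0.5154 -0.3947  0.2178] th 17.05 d [-0.0039  0.0013  0.0968] yaw None tilt [-0.     0.001 -1.   ] q6 0.54
[250.7992126  195.91338583] 508 [ 0.51979106 -0.39302082  0.154     ]
[196.46733668 266.33165829] 199 [ 0.43989882 -0.36494743  0.154     ]
```

View pics/w1.png

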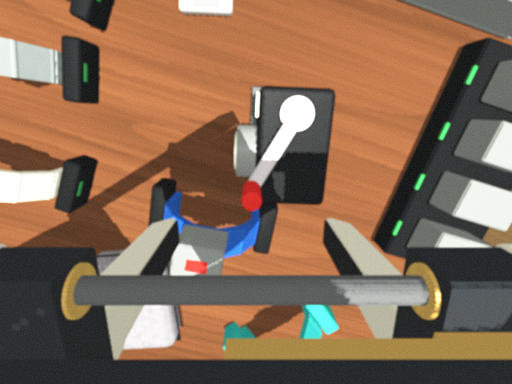

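The wrist view shows the post at (251,196), the hub at (297,114), and the red mark on the blue rig's block at (196,266). This agrees with the top view.

```bash
python3 -c "
from h import *
g,m=load('w1')
print('post top',onz(m,250,201,.154),'mid',onz(m,250.8,196,.139),'hub',onz(m,297,114,.118),onz(m,297,114,.125))
"
```

```text
post top [ 0.51519547 -0.39370605  0.154     ] mid [ 0.51522162 -0.39440973  0.139     ] hub [ 0.59654555 -0.4137655   0.118     ] [ 0.59633721 -0.41266914  0.125     ]
```

Call:
carry_out(moves=[{"jaw": 0.093, "dx": 0, "dy": 0, "dz": 0.032, "yaw": 0}, {"jaw": 0.093, "dx": 0, "dy": 0, "dz": 0.032, "yaw": 0}, {"jaw": 0.093, "dx": 0, "dy": 0, "dz": 0.032, "yaw": 0}, {"jaw": 0.01, "dx": 0, "dy": 0, "dz": 0, "yaw": 0}, {"jaw": 0.01, "dx": 0, "dy": 0, "dz": 0, "yaw": 0}, {"jaw": 0.01, "dx": 0, "dy": 0, "dz": 0, "yaw": 0}, {"jaw": 0.01, "dx": 0, "dy": 0, "dz": 0, "yaw": 0}, {"jaw": 0.01, "dx": 0, "dy": 0, "dz": 0, "yaw": 0}], grip_force=5)

```text
t: 2.2
tool_pos: [0.5128, -0.3978, 0.1234]
orientation: [3.107, 0.458, 0.001]
force: [-0.1, 0.2, -0.2]
opening: 0.0475
gripper_force: 0.0
```

Call:
carry_out(moves=[{"jaw": 0.01, "dx": 0, "dy": 0, "dz": 0, "yaw": 0}, {"jaw": 0.01, "dx": 0, "dy": 0, "dz": 0, "yaw": 0}, {"jaw": 0.01, "dx": 0, "dy": 0, "dz": 0, "yaw": 0}, {"jaw": 0.01, "dx": 0, "dy": 0, "dz": 0, "yaw": 0}, {"jaw": 0.01, "dx": 0, "dy": 0, "dz": 0, "yaw": 0}])

```text
t: 2.82
tool_pos: [0.5122, -0.3974, 0.1225]
orientation: [-3.107, -0.458, 0.001]
force: [-1.7, 1.4, 0.3]
opening: 0.0177
gripper_force: 5.0
```

Call:
carry_out(moves=[{"jaw": 0.01, "dx": -0.0045, "dy": 0.0095, "dz": 0, "yaw": 0}, {"jaw": 0.01, "dx": -0.0045, "dy": 0.0095, "dz": 0, "yaw": 0}, {"jaw": 0.01, "dx": -0.003, "dy": 0.021, "dz": 0, "yaw": 0}, {"jaw": 0.01, "dx": 0.002, "dy": 0.021, "dz": 0, "yaw": 0}, {"jaw": 0.01, "dx": 0.0075, "dy": 0.02, "dz": 0, "yaw": 0}, {"jaw": 0.01, "dx": 0, "dy": 0, "dz": 0, "yaw": 0}])

```text
t: 3.58
tool_pos: [0.5331, -0.4755, 0.1221]
orientation: [-3.105, -0.457, 0.002]
force: [-6.7, 8.8, 5.2]
opening: 0.0179
gripper_force: 5.0
```

```bash
python3 -c "
from h import *
s,R=cur();print(R.T@s['force'],s['force'],R.T@s['wrist_torque'],s['gripper_force'])
go((.512,-.397,.121))
g,m=snap('top','t1.png');g=cv2.imread('pics/t1.png');[print(c,a,onz(m,*c,.145)) for c,a in blobs(redmask(g),12)]
g,m=snap('wrist','w2.png')
"
```

```text
[ -3.86613244 -10.39706445  -5.13653465] [-6.69124131  8.82736985  5.17056559] [ 1.71346954 -0.55343706 -0.09515191] 5.02061137551209
t 3.58 pos [ 0.5331 -0.4755  0.1221] th 16.76 d [ 0.0024 -0.0812  0.0013] yaw None tilt [-0.002  0.003 -1.   ] q6 0.48
[171.80206986 253.90556274] 773 [0.32497242 0.19309001 0.145     ]
```

View pics/w2.png

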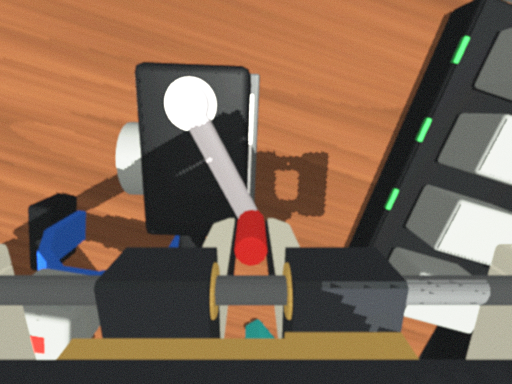

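The lever has swung from −29° to +28° in the wrist image (hub (190,103) to post (250,220)), which is 57° = 1.0 rad. The reaction force is about 10 N, so it's on the stop. I'll hold, return and release.

Call:
carry_out(moves=[{"jaw": 0.01, "dx": 0, "dy": 0, "dz": 0, "yaw": 0}, {"jaw": 0.01, "dx": 0, "dy": 0, "dz": 0, "yaw": 0}, {"jaw": 0.01, "dx": 0, "dy": 0, "dz": 0, "yaw": 0}, {"jaw": 0.01, "dx": -0.0075, "dy": -0.02, "dz": 0, "yaw": 0}, {"jaw": 0.01, "dx": -0.002, "dy": -0.021, "dz": 0, "yaw": 0}, {"jaw": 0.01, "dx": 0.003, "dy": -0.021, "dz": 0, "yaw": 0}, {"jaw": 0.01, "dx": 0.0045, "dy": -0.0095, "dz": 0, "yaw": 0}, {"jaw": 0.01, "dx": 0.0045, "dy": -0.0095, "dz": 0, "yaw": 0}])

```text
t: 4.68
tool_pos: [0.5126, -0.3973, 0.1224]
orientation: [3.108, 0.458, 0.0]
force: [-0.2, 0.0, -2.0]
opening: 0.0179
gripper_force: 5.0
```

Call:
carry_out(moves=[{"jaw": 0.07, "dx": 0, "dy": 0, "dz": 0, "yaw": 0}, {"jaw": 0.07, "dx": 0, "dy": 0, "dz": 0, "yaw": 0}, {"jaw": 0.07, "dx": 0, "dy": 0, "dz": 0, "yaw": 0}, {"jaw": 0.07, "dx": 0, "dy": 0, "dz": 0, "yaw": 0}, {"jaw": 0.08, "dx": 0, "dy": 0, "dz": -0.06, "yaw": 0}, {"jaw": 0.08, "dx": 0, "dy": 0, "dz": -0.05, "yaw": 0}])

```text
t: 5.42
tool_pos: [0.5123, -0.3977, 0.234]
orientation: [-3.108, -0.458, 0.0]
force: [1.2, -0.3, 0.2]
opening: 0.0732
gripper_force: 0.0
```

```bash
python3 -c "
from h import *
g,m=snap('scene','s1.png');g=cv2.imread('pics/s1.png');[print(c,a,onz(m,*c,.153)) for c,a in blobs(redmask(g),5)]
g,m=snap('wrist','w3.png');g=cv2.imread('pics/w3.png');[print(c,a,onz(m,*c,.153)) for c,a in blobs(redmask(g),20)]
go((.436,-.3655,.23),96.5)
"
```

```text
[273.21510297 164.15102975] 437 [0.44357375 0.06690503 0.153     ]
[236.66666667 186.16666667] 6 [ 0.43264585 -0.10788809  0.153     ]
[268.25  200.875] 8 [ 0.55755912 -0.09462777  0.153     ]
[294.2 217. ] 10 [ 0.66471162 -0.0988558   0.153     ]
[178.71428571 227.        ] 7 [ 0.43710054 -0.36117113  0.153     ]
[105.61538462 229.38461538] 13 [ 0.28642203 -0.50954663  0.153     ]
[245.64805825 186.35194175] 412 [ 0.51951984 -0.39383191  0.153     ]
[196.04268293 251.13414634] 164 [ 0.44020246 -0.36499306  0.153     ]
t 5.53 pos [ 0.5151 -0.4002  0.2412] th 16.76 d [-0.0658 -0.0562  0.0102] yaw -1.391646498910555 tilt [ 0.009 -0.008 -1.   ] q6 0.54
```

The post is back at its rest position. Next is the blue rig.

Call:
carry_out(moves=[{"jaw": 0.093, "dx": -0.033, "dy": -0.028, "dz": 0, "yaw": 0}, {"jaw": 0.093, "dx": -0.033, "dy": -0.028, "dz": 0, "yaw": 0}, {"jaw": 0.093, "dx": 0, "dy": 0, "dz": 0, "yaw": -0.174}, {"jaw": 0.093, "dx": 0, "dy": 0, "dz": 0, "yaw": -0.174}, {"jaw": 0.093, "dx": 0, "dy": 0, "dz": 0, "yaw": -0.174}, {"jaw": 0.093, "dx": 0, "dy": 0, "dz": 0, "yaw": -0.174}, {"jaw": 0.093, "dx": 0, "dy": 0, "dz": 0, "yaw": -0.174}, {"jaw": 0.093, "dx": 0, "dy": 0, "dz": 0, "yaw": -0.174}])

```text
t: 6.52
tool_pos: [0.433, -0.3631, 0.2323]
orientation: [-2.46, -1.954, 0.0]
force: [-0.6, -0.1, 0.2]
opening: 0.0929
gripper_force: 0.0
```

Call:
carry_out(moves=[{"jaw": 0.093, "dx": 0, "dy": 0, "dz": 0, "yaw": -0.174}, {"jaw": 0.093, "dx": 0, "dy": 0, "dz": 0, "yaw": -0.174}, {"jaw": 0.093, "dx": 0, "dy": 0, "dz": 0, "yaw": 0}, {"jaw": 0.093, "dx": 0, "dy": 0, "dz": 0, "yaw": 0}])

```text
t: 7.02
tool_pos: [0.4331, -0.3631, 0.2325]
orientation: [-2.096, -2.34, -0.0]
force: [0.0, 0.7, 0.3]
opening: 0.0927
gripper_force: 0.0
```

```bash
python3 -c "
from h import *
go((.436,-.3655,.111),96.5)
g,m=snap('wrist','w4.png');g=cv2.imread('pics/w4.png');[print(c,a,onz(m,*c,.153)) for c,a in blobs(redmask(g),20)]
"
```

```text
t 7.03 pos [ 0.4331 -0.3631  0.2325] th 96.3 d [-0.0027  0.0026  0.1215] yaw -0.0035577448826603713 tilt [-0.  0. -1.] q6 -0.9
[256.84351145 196.8129771 ] 262 [ 0.43965952 -0.36393665  0.153     ]
[320.15151515 220.92929293] 198 [ 0.50160157 -0.38109048  0.153     ]
```

View pics/w4.png

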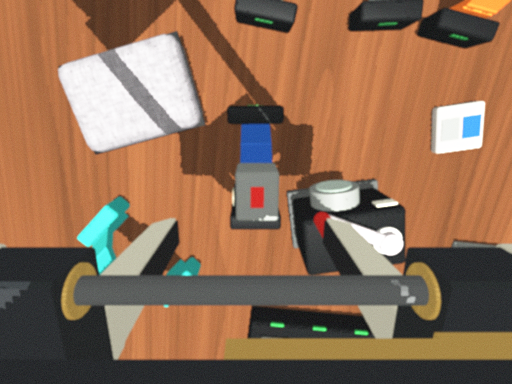

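The blue block is centred and aligned in view (its mark is at (257,197)). I'll close the jaw slightly to stay clear of the post, then descend and grip.

Call:
carry_out(moves=[{"jaw": 0.07, "dx": -0.0025, "dy": 0.0025, "dz": 0.03, "yaw": 0}, {"jaw": 0.07, "dx": 0, "dy": 0, "dz": 0.04, "yaw": 0}, {"jaw": 0.07, "dx": 0, "dy": 0, "dz": 0.03, "yaw": 0}, {"jaw": 0.07, "dx": 0, "dy": 0, "dz": 0.0215, "yaw": 0}, {"jaw": 0.03, "dx": 0, "dy": 0, "dz": 0, "yaw": 0}, {"jaw": 0.03, "dx": 0, "dy": 0, "dz": 0, "yaw": 0}, {"jaw": 0.03, "dx": 0, "dy": 0, "dz": 0, "yaw": 0}, {"jaw": 0.03, "dx": 0, "dy": 0, "dz": 0, "yaw": 0}], grip_force=25)

```text
t: 8.07
tool_pos: [0.4368, -0.366, 0.1126]
orientation: [2.09, 2.342, 0.0]
force: [1.0, 1.2, 2.6]
opening: 0.04
gripper_force: 25.0
```

Call:
carry_out(moves=[{"jaw": 0.03, "dx": 0, "dy": 0, "dz": 0, "yaw": 0}, {"jaw": 0.03, "dx": 0, "dy": 0, "dz": 0, "yaw": 0}, {"jaw": 0.03, "dx": 0, "dy": 0, "dz": -0.03, "yaw": 0}, {"jaw": 0.03, "dx": 0, "dy": 0, "dz": -0.05, "yaw": 0}, {"jaw": 0.03, "dx": 0, "dy": 0, "dz": -0.05, "yaw": 0}, {"jaw": 0.03, "dx": 0, "dy": 0, "dz": -0.05, "yaw": 0}, {"jaw": 0.03, "dx": 0, "dy": 0, "dz": -0.05, "yaw": 0}])

```text
t: 8.95
tool_pos: [0.4353, -0.3647, 0.3416]
orientation: [-2.09, -2.343, 0.0]
force: [1.5, -1.3, -4.2]
opening: 0.0398
gripper_force: 25.0
```

```bash
python3 -c "
from h import *
s,R=cur();print(s['opening'],s['force'])
go((.4917,.3715,.34),20.4)
go((.4917,.3715,.34),20.4)
g,m=snap('top','t2.png');snap('wrist','w5.png');g=cv2.imread('pics/t2.png');[print(c,a,onz(m,*c,.153)) for c,a in blobs(redmask(g),5)]
"
```

```text
0.03975732142768723 [ 1.52356784 -1.30809852 -4.17969322]
t 8.95 pos [ 0.4353 -0.3647  0.3416] th 96.52 d [0.7251 0.1397 0.0026] yaw 1.3285729488363704 tilt [-0.002  0.001 -1.   ] q6 -0.9
t 8.95 pos [ 0.4353 -0.3647  0.3416] th 96.52 d [0.7251 0.1397 0.0026] yaw 1.3285729488363704 tilt [-0.002  0.001 -1.   ] q6 -0.9
[264.5 141.4] 10 [ 0.66536272 -0.09847028  0.153     ]
[264.41666667 175.08333333] 12 [ 0.55839948 -0.09477455  0.153     ]
[359.85714286 187.42857143] 7 [ 0.51169692 -0.38833203  0.153     ]
[269.71428571 215.42857143] 7 [ 0.43273146 -0.10693472  0.153     ]
[171.74168798 253.78900256] 782 [0.32511694 0.19199425 0.153     ]
[404.06666667 259.8       ] 15 [ 0.28662396 -0.50879841  0.153     ]
```

Call:
carry_out(moves=[{"jaw": 0.03, "dx": 0.0453, "dy": 0.0087, "dz": 0, "yaw": 0}, {"jaw": 0.03, "dx": 0.0453, "dy": 0.0087, "dz": 0, "yaw": 0}, {"jaw": 0.03, "dx": 0.0453, "dy": 0.0087, "dz": 0, "yaw": 0}, {"jaw": 0.03, "dx": 0.0453, "dy": 0.0087, "dz": 0, "yaw": 0}, {"jaw": 0.03, "dx": 0.0453, "dy": 0.0087, "dz": 0, "yaw": 0}, {"jaw": 0.03, "dx": 0.0453, "dy": 0.0087, "dz": 0, "yaw": 0}, {"jaw": 0.03, "dx": 0.0453, "dy": 0.0087, "dz": 0, "yaw": 0}, {"jaw": 0.03, "dx": 0.0453, "dy": 0.0087, "dz": 0, "yaw": 0}])

```text
t: 10.05
tool_pos: [0.463, 0.0042, 0.3388]
orientation: [-2.09, -2.342, 0.003]
force: [0.8, -0.5, -3.9]
opening: 0.04
gripper_force: 25.0
```

Call:
carry_out(moves=[{"jaw": 0.03, "dx": 0.0453, "dy": 0.0087, "dz": 0, "yaw": 0}, {"jaw": 0.03, "dx": 0.0453, "dy": 0.0087, "dz": 0, "yaw": 0}, {"jaw": 0.03, "dx": 0.0453, "dy": 0.0087, "dz": 0, "yaw": 0}, {"jaw": 0.03, "dx": 0.0453, "dy": 0.0087, "dz": 0, "yaw": 0}, {"jaw": 0.03, "dx": 0.0453, "dy": 0.0087, "dz": 0, "yaw": 0}, {"jaw": 0.03, "dx": 0.0453, "dy": 0.0087, "dz": 0, "yaw": 0}, {"jaw": 0.03, "dx": 0.0453, "dy": 0.0087, "dz": 0, "yaw": 0}, {"jaw": 0.03, "dx": 0.0453, "dy": 0.0087, "dz": 0, "yaw": 0}])

```text
t: 11.05
tool_pos: [0.4911, 0.3717, 0.3384]
orientation: [-2.091, -2.344, 0.006]
force: [0.1, -0.9, -4.1]
opening: 0.04
gripper_force: 25.0
```

Call:
carry_out(moves=[{"jaw": 0.03, "dx": 0, "dy": 0, "dz": 0, "yaw": 0.166}, {"jaw": 0.03, "dx": 0, "dy": 0, "dz": 0, "yaw": 0.166}, {"jaw": 0.03, "dx": 0, "dy": 0, "dz": 0, "yaw": 0.166}, {"jaw": 0.03, "dx": 0, "dy": 0, "dz": 0, "yaw": 0.166}, {"jaw": 0.03, "dx": 0, "dy": 0, "dz": 0, "yaw": 0.166}, {"jaw": 0.03, "dx": 0, "dy": 0, "dz": 0, "yaw": 0.166}, {"jaw": 0.03, "dx": 0, "dy": 0, "dz": 0, "yaw": 0.166}, {"jaw": 0.03, "dx": 0, "dy": 0, "dz": 0, "yaw": 0.166}])

```text
t: 12.05
tool_pos: [0.4911, 0.3701, 0.3383]
orientation: [3.092, 0.548, -0.006]
force: [-0.8, 0.2, -3.3]
opening: 0.0399
gripper_force: 25.0
```

```bash
python3 -c "
from h import *
s,R=cur();print(s['opening'],s['force'])
go((.4917,.3715,.157),20.4)
g,m=snap('wrist','w5.png')
g,m=snap('scene','s2.png');b=cv2.imread('pics/s2.png')
cv2.imwrite('pics/c2.png',np.hstack([cv2.imread('pics/w5.png'),b[80:464,230:460]]))
"
```

```text
0.03994244042989269 [-0.81736534  0.18751142 -3.34974841]
t 12.05 pos [0.4911 0.3701 0.3383] th 20.12 d [ 0.0017 -0.0013  0.1813] yaw -0.004932744234319648 tilt [-0.003 -0.002 -1.   ] q6 1.78Traceback (most recent call last):
  File "<string>", line 7, in <module>
    cv2.imwrite('pics/c2.png',np.hstack([cv2.imread('pics/w5.png'),b[80:464,230:460]]))
                              ~~~~~~~~~^^^^^^^^^^^^^^^^^^^^^^^^^^^^^^^^^^^^^^^^^^^^^^^
    return _nx.concatenate(arrs, 1, dtype=dtype, casting=casting)
           ~~~~~~~~~~~~~~~^^^^^^^^^^^^^^^^^^^^^^^^^^^^^^^^^^^^^^^
ValueError: all the input array dimensions except for the concatenation axis must match exactly, but along dimension 0, the array at index 0 has size 384 and the array at index 1 has size 304
```

```bash
python3 -c "
from h import *
b=cv2.imread('pics/s2.png')
cv2.imwrite('pics/c2.png',np.hstack([cv2.imread('pics/w5.png'),b[:,230:512]]))
"
```

```text
(no output)
```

View pics/c2.png

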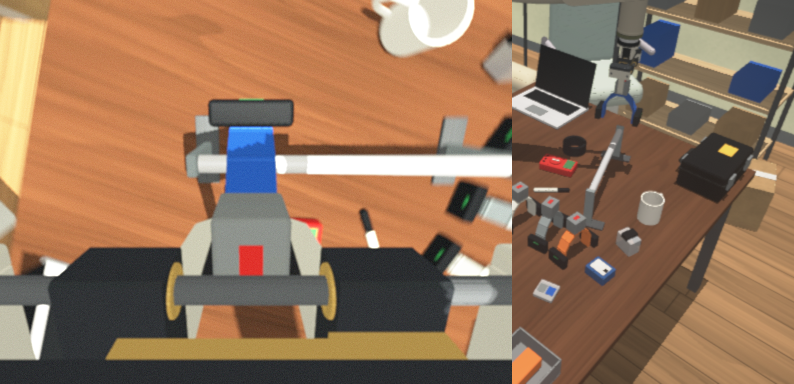

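In the wrist view the bar lies level across the image at row 165 and the blue rig is square to it. I'll lower it onto the bar.

Call:
carry_out(moves=[{"jaw": 0.03, "dx": 0.001, "dy": -0.001, "dz": 0.04, "yaw": -0.004}, {"jaw": 0.03, "dx": 0, "dy": 0, "dz": 0.04, "yaw": 0}, {"jaw": 0.03, "dx": 0, "dy": 0, "dz": 0.04, "yaw": 0}, {"jaw": 0.03, "dx": 0, "dy": 0, "dz": 0.03, "yaw": 0}, {"jaw": 0.03, "dx": 0, "dy": 0, "dz": 0.02, "yaw": 0}, {"jaw": 0.03, "dx": 0, "dy": 0, "dz": 0.008, "yaw": 0}, {"jaw": 0.03, "dx": 0, "dy": 0, "dz": 0, "yaw": 0}])

```text
t: 13.02
tool_pos: [0.4923, 0.372, 0.1632]
orientation: [3.09, 0.565, -0.0]
force: [0.1, 0.4, -3.5]
opening: 0.0399
gripper_force: 25.0
```

Call:
carry_out(moves=[{"jaw": 0.03, "dx": 0, "dy": 0, "dz": 0.002, "yaw": 0}, {"jaw": 0.03, "dx": 0, "dy": 0, "dz": 0.001, "yaw": 0}, {"jaw": 0.03, "dx": 0, "dy": 0, "dz": 0, "yaw": 0}])

```text
t: 13.4
tool_pos: [0.4926, 0.3722, 0.1607]
orientation: [-3.09, -0.564, -0.001]
force: [-0.2, 0.2, -3.8]
opening: 0.0398
gripper_force: 25.0
```

Call:
carry_out(moves=[{"jaw": 0.03, "dx": 0, "dy": 0, "dz": 0.002, "yaw": 0}, {"jaw": 0.03, "dx": 0, "dy": 0, "dz": 0.002, "yaw": 0}, {"jaw": 0.03, "dx": 0, "dy": 0, "dz": 0.001, "yaw": 0}, {"jaw": 0.03, "dx": 0, "dy": 0, "dz": 0, "yaw": 0}])

```text
t: 13.9
tool_pos: [0.4923, 0.372, 0.1557]
orientation: [-3.091, -0.564, -0.0]
force: [-3.1, -2.2, 1.9]
opening: 0.04
gripper_force: 25.0
```

Call:
carry_out(moves=[{"jaw": 0.055, "dx": 0, "dy": 0, "dz": 0, "yaw": 0}, {"jaw": 0.06, "dx": 0, "dy": 0, "dz": 0, "yaw": 0}, {"jaw": 0.065, "dx": 0, "dy": 0, "dz": 0, "yaw": 0}, {"jaw": 0.065, "dx": 0, "dy": 0, "dz": 0, "yaw": 0}, {"jaw": 0.065, "dx": 0, "dy": 0, "dz": -0.02, "yaw": 0}, {"jaw": 0.065, "dx": 0, "dy": 0, "dz": -0.05, "yaw": 0}, {"jaw": 0.08, "dx": 0, "dy": 0, "dz": -0.06, "yaw": 0}, {"jaw": 0.08, "dx": 0, "dy": 0, "dz": 0, "yaw": 0}])

```text
t: 14.9
tool_pos: [0.495, 0.3737, 0.2944]
orientation: [-3.086, -0.563, -0.019]
force: [0.1, 0.1, -0.8]
opening: 0.0786
gripper_force: 0.0
```

```bash
python3 -c "
from h import *
go((.4325,-.1085,.29),85.5)
g,m=snap('scene','s3.png');g,_=load('s3');[print(c,a,onz(m,*c,.153),onz(m,*c,.196)) for c,a in blobs(redmask(g),5)]
g1,m=snap('wrist','w6.png');g1,_=load('w6');[print(c,a,onz(m,*c,.196)) for c,a in blobs(redmask(g1),20)]
cv2.imwrite('pics/c3.png',np.hstack([g1,g[:,230:512]]))
"
```

```text
t 14.9 pos [0.495  0.3737 0.2944] th 20.67 d [-2.287e-01  4.291e-01  3.000e-04] yaw -1.1314125857185797 tilt [ 0.011  0.007 -1.   ] q6 1.77
[273.26771654 164.42782152] 381 [0.44475777 0.06577087 0.153     ] [0.48117636 0.01975746 0.196     ]
[236.66666667 186.16666667] 6 [ 0.43264585 -0.10788809  0.153     ] [ 0.46962978 -0.14579571  0.196     ]
[268.25  200.875] 8 [ 0.55755912 -0.09462777  0.153     ] [ 0.58871254 -0.13315434  0.196     ]
[294.2 217. ] 10 [ 0.66471162 -0.0988558   0.153     ] [ 0.69086353 -0.13718502  0.196     ]
[105.61538462 229.38461538] 13 [ 0.28642203 -0.50954663  0.153     ] [ 0.33023117 -0.52870625  0.196     ]
[187.31034483 249.13793103] 58 [ 0.52221275 -0.40366233  0.153     ] [ 0.55501601 -0.42776426  0.196     ]
[251.5        191.92035398] 226 [0.49396688 0.37267639 0.196     ]
[298.68236473 257.12825651] 998 [0.44546398 0.3021651  0.196     ]
[302.04411765 307.4754902 ] 204 [0.39047606 0.27457541 0.196     ]
```

View pics/c3.png

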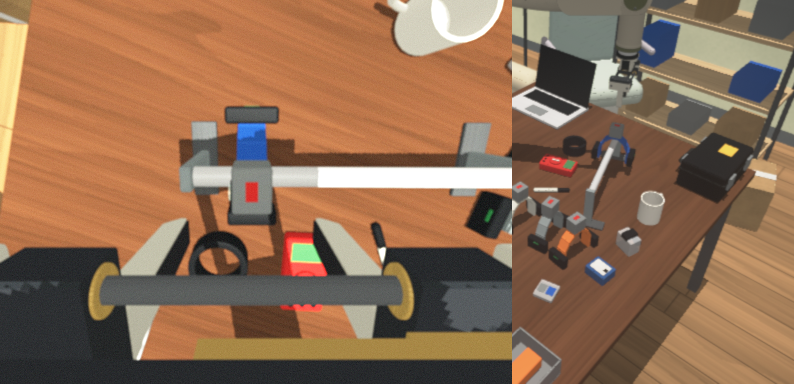

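Blue hangs square on the bar (wrist (252,192)). The white rig is next.

Call:
carry_out(moves=[{"jaw": 0.08, "dx": -0.0279, "dy": 0.0538, "dz": 0, "yaw": 0}, {"jaw": 0.08, "dx": -0.0279, "dy": 0.0538, "dz": 0, "yaw": 0}, {"jaw": 0.08, "dx": -0.0279, "dy": 0.0538, "dz": 0, "yaw": 0}, {"jaw": 0.08, "dx": -0.0279, "dy": 0.0538, "dz": 0, "yaw": 0}, {"jaw": 0.08, "dx": -0.0279, "dy": 0.0538, "dz": 0, "yaw": 0}, {"jaw": 0.08, "dx": -0.0279, "dy": 0.0538, "dz": 0, "yaw": 0}, {"jaw": 0.08, "dx": -0.0279, "dy": 0.0538, "dz": 0, "yaw": 0}, {"jaw": 0.08, "dx": -0.0279, "dy": 0.0538, "dz": 0, "yaw": 0}])

```text
t: 16.0
tool_pos: [0.4341, -0.111, 0.2839]
orientation: [-3.09, -0.564, 0.003]
force: [1.3, -0.4, -0.9]
opening: 0.0799
gripper_force: 0.0
```

Call:
carry_out(moves=[{"jaw": 0.08, "dx": 0, "dy": 0, "dz": 0, "yaw": -0.1626}, {"jaw": 0.08, "dx": 0, "dy": 0, "dz": 0, "yaw": -0.1626}, {"jaw": 0.08, "dx": 0, "dy": 0, "dz": 0, "yaw": -0.1626}, {"jaw": 0.08, "dx": 0, "dy": 0, "dz": 0, "yaw": -0.1626}, {"jaw": 0.08, "dx": 0, "dy": 0, "dz": 0, "yaw": -0.1626}, {"jaw": 0.08, "dx": 0, "dy": 0, "dz": 0, "yaw": -0.1626}, {"jaw": 0.08, "dx": 0, "dy": 0, "dz": 0, "yaw": -0.1626}, {"jaw": 0.08, "dx": 0, "dy": 0, "dz": 0, "yaw": 0}])

```text
t: 17.0
tool_pos: [0.4348, -0.1093, 0.2839]
orientation: [-2.299, -2.138, 0.002]
force: [-0.9, 0.6, -0.5]
opening: 0.0799
gripper_force: 0.0
```

```bash
cat >> h.py <<'E'
def blockang(g,m,c,z=.153):
    """angle of grey block/red mark by minAreaRect of red mark (longer side)"""
    k=redmask(g);n,l,s,cc=cv2.connectedComponentsWithStats(k);i=l[int(c[1]),int(c[0])];ys,xs=np.nonzero(l==i)
    P=np.array([onz(m,x,y,z)[:2] for x,y in zip(xs,ys)]);(a,(w,h),ang)=cv2.minAreaRect((P*1000).astype(np.float32))
    return ang if w>h else ang+90,(w,h)
E
python3 -c "
from h import *
go((.4325,-.1085,.112),85.5)
g,m=snap('wrist','w7.png');g,_=load('w7');[print(c,a,onz(m,*c,.153),blockang(g,m,c)) for c,a in blobs(redmask(g),20)]
"
```

```text
t 17.0 pos [ 0.4348 -0.1093  0.2839] th 85.83 d [ 0.0005 -0.0019  0.1719] yaw 0.005737632844248548 tilt [-0.002  0.001 -1.   ] q6 -0.29
[467.75641026 156.16666667] 156 [ 0.66766136 -0.0985357   0.153     ] (83.3787841796875, (17.376882553100586, 10.30185604095459))
[366.37762238 159.91608392] 143 [ 0.56028771 -0.09470251  0.153     ] (98.5531530380249, (9.510712623596191, 17.283823013305664))
[250.56395349 178.9244186 ] 172 [ 0.43529958 -0.10652417  0.153     ] (85.5265884399414, (18.008136749267578, 10.834031105041504))
```

White is unmoved at (0.4325,−0.1085), 85.5°. Descending, gripping and lifting.

Call:
carry_out(moves=[{"jaw": 0.08, "dx": 0.0005, "dy": -0.002, "dz": 0.05, "yaw": 0}, {"jaw": 0.08, "dx": 0, "dy": 0, "dz": 0.05, "yaw": 0}, {"jaw": 0.075, "dx": 0, "dy": 0, "dz": 0.04, "yaw": 0}, {"jaw": 0.07, "dx": 0, "dy": 0, "dz": 0.032, "yaw": 0}, {"jaw": 0.03, "dx": 0, "dy": 0, "dz": 0, "yaw": 0}, {"jaw": 0.03, "dx": 0, "dy": 0, "dz": 0, "yaw": 0}, {"jaw": 0.03, "dx": 0, "dy": 0, "dz": 0, "yaw": 0}, {"jaw": 0.03, "dx": 0, "dy": 0, "dz": 0, "yaw": 0}], grip_force=25)

```text
t: 18.05
tool_pos: [0.4346, -0.1093, 0.1149]
orientation: [2.298, 2.138, 0.002]
force: [0.1, 0.6, 6.1]
opening: 0.0399
gripper_force: 25.0
```

Call:
carry_out(moves=[{"jaw": 0.03, "dx": 0, "dy": 0, "dz": 0, "yaw": 0}, {"jaw": 0.03, "dx": 0, "dy": 0, "dz": 0, "yaw": 0}, {"jaw": 0.03, "dx": 0, "dy": 0, "dz": -0.03, "yaw": 0}, {"jaw": 0.03, "dx": 0, "dy": 0, "dz": -0.05, "yaw": 0}, {"jaw": 0.03, "dx": 0, "dy": 0, "dz": -0.05, "yaw": 0}, {"jaw": 0.03, "dx": 0, "dy": 0, "dz": -0.05, "yaw": 0}, {"jaw": 0.03, "dx": 0, "dy": 0, "dz": -0.06, "yaw": 0}, {"jaw": 0.03, "dx": 0, "dy": 0, "dz": 0, "yaw": 0}])

```text
t: 19.05
tool_pos: [0.4353, -0.1095, 0.359]
orientation: [2.294, 2.134, 0.007]
force: [0.5, 0.7, -3.0]
opening: 0.0395
gripper_force: 25.0
```

```bash
python3 -c "
from h import *
go((.5237,.2852,.34),20.4)
"
```

```text
t 19.05 pos [ 0.4353 -0.1095  0.359 ] th 85.88 d [0.4001 0.0596 0.0184] yaw 1.142773878682378 tilt [ 0.009 -0.003 -1.   ] q6 -0.29
```

Call:
carry_out(moves=[{"jaw": 0.03, "dx": 0.05, "dy": 0.0075, "dz": 0, "yaw": 0}, {"jaw": 0.03, "dx": 0.05, "dy": 0.0075, "dz": 0, "yaw": 0}, {"jaw": 0.03, "dx": 0.05, "dy": 0.0075, "dz": 0, "yaw": 0}, {"jaw": 0.03, "dx": 0.05, "dy": 0.0075, "dz": 0, "yaw": 0}, {"jaw": 0.03, "dx": 0.05, "dy": 0.0075, "dz": 0, "yaw": 0}, {"jaw": 0.03, "dx": 0.05, "dy": 0.0075, "dz": 0, "yaw": 0}, {"jaw": 0.03, "dx": 0.05, "dy": 0.0075, "dz": 0, "yaw": 0}, {"jaw": 0.03, "dx": 0.05, "dy": 0.0075, "dz": 0, "yaw": 0}])

```text
t: 20.05
tool_pos: [0.5216, 0.2873, 0.351]
orientation: [-2.299, -2.14, 0.004]
force: [1.0, 0.1, -3.3]
opening: 0.0401
gripper_force: 25.0
```

Call:
carry_out(moves=[{"jaw": 0.03, "dx": 0, "dy": 0, "dz": 0, "yaw": 0.163}, {"jaw": 0.03, "dx": 0, "dy": 0, "dz": 0, "yaw": 0.163}, {"jaw": 0.03, "dx": 0, "dy": 0, "dz": 0, "yaw": 0.163}, {"jaw": 0.03, "dx": 0, "dy": 0, "dz": 0, "yaw": 0.163}, {"jaw": 0.03, "dx": 0, "dy": 0, "dz": 0, "yaw": 0.163}, {"jaw": 0.03, "dx": 0, "dy": 0, "dz": 0, "yaw": 0.163}, {"jaw": 0.03, "dx": 0, "dy": 0, "dz": 0, "yaw": 0.163}, {"jaw": 0.03, "dx": 0, "dy": 0, "dz": 0, "yaw": 0}])

```text
t: 21.05
tool_pos: [0.5215, 0.2856, 0.3512]
orientation: [3.091, 0.56, -0.004]
force: [0.4, -0.1, -3.2]
opening: 0.0401
gripper_force: 25.0
```

```bash
python3 -c "
from h import *
go((.5237,.2852,.163),20.4)
"
```

```text
t 21.05 pos [0.5215 0.2856 0.3512] th 20.56 d [0.0024 0.0011 0.1882] yaw 0.0027601546685417787 tilt [-0.003 -0.001 -1.   ] q6 1.63
```

Call:
carry_out(moves=[{"jaw": 0.03, "dx": 0.0024, "dy": 0.001, "dz": 0.04, "yaw": 0.003}, {"jaw": 0.03, "dx": 0, "dy": 0, "dz": 0.04, "yaw": 0}, {"jaw": 0.03, "dx": 0, "dy": 0, "dz": 0.04, "yaw": 0}, {"jaw": 0.03, "dx": 0, "dy": 0, "dz": 0.035, "yaw": 0}, {"jaw": 0.03, "dx": 0, "dy": 0, "dz": 0.025, "yaw": 0}, {"jaw": 0.03, "dx": 0, "dy": 0, "dz": 0.009, "yaw": 0}, {"jaw": 0.03, "dx": 0, "dy": 0, "dz": 0, "yaw": 0}])

```text
t: 21.92
tool_pos: [0.5242, 0.2855, 0.1636]
orientation: [3.091, 0.557, -0.002]
force: [-0.5, -0.4, -2.4]
opening: 0.0397
gripper_force: 25.0
```

Call:
carry_out(moves=[{"jaw": 0.03, "dx": 0, "dy": 0, "dz": 0.002, "yaw": 0}, {"jaw": 0.03, "dx": 0, "dy": 0, "dz": 0.0015, "yaw": 0}, {"jaw": 0.03, "dx": 0, "dy": 0, "dz": 0, "yaw": 0}])

```text
t: 22.3
tool_pos: [0.5249, 0.2858, 0.1612]
orientation: [-3.092, -0.555, -0.001]
force: [0.9, -0.1, -3.1]
opening: 0.0399
gripper_force: 25.0
```

Call:
carry_out(moves=[{"jaw": 0.03, "dx": 0, "dy": 0, "dz": 0.002, "yaw": 0}, {"jaw": 0.03, "dx": 0, "dy": 0, "dz": 0.001, "yaw": 0}, {"jaw": 0.03, "dx": 0, "dy": 0, "dz": 0, "yaw": 0}])

```text
t: 22.68
tool_pos: [0.5247, 0.2858, 0.1581]
orientation: [-3.092, -0.555, -0.001]
force: [-0.7, -0.3, 1.0]
opening: 0.0399
gripper_force: 25.0
```

Contact made. Releasing white and moving on to grey.

Call:
carry_out(moves=[{"jaw": 0.055, "dx": 0, "dy": 0, "dz": 0, "yaw": 0}, {"jaw": 0.06, "dx": 0, "dy": 0, "dz": 0, "yaw": 0}, {"jaw": 0.065, "dx": 0, "dy": 0, "dz": 0, "yaw": 0}, {"jaw": 0.065, "dx": 0, "dy": 0, "dz": 0, "yaw": 0}, {"jaw": 0.065, "dx": 0, "dy": 0, "dz": -0.02, "yaw": 0}, {"jaw": 0.065, "dx": 0, "dy": 0, "dz": -0.05, "yaw": 0}, {"jaw": 0.08, "dx": 0, "dy": 0, "dz": -0.05, "yaw": 0}, {"jaw": 0.08, "dx": 0, "dy": 0, "dz": 0, "yaw": 0}])

```text
t: 23.68
tool_pos: [0.5272, 0.2869, 0.2856]
orientation: [-3.09, -0.554, -0.017]
force: [0.5, -0.3, -0.6]
opening: 0.0786
gripper_force: 0.0
```

```bash
python3 -c "
from h import *
go((.557,-.0955,.27),98.4)
g,m=snap('wrist','w8.png');g,_=load('w8');[print(c,a,onz(m,*c,.196),blockang(g,m,c,.196)) for c,a in blobs(redmask(g),20)]
g,m=snap('top','t8.png');g,_=load('t8');[print(c,a,onz(m,*c,.153),onz(m,*c,.196)[:2]) for c,a in blobs(redmask(g),5)]
go((.557,-.0955,.27),98.4)
"
```

```text
t 23.68 pos [0.5272 0.2869 0.2856] th 20.34 d [-0.1052  0.3689  0.0141] yaw -1.362390519292543 tilt [ 0.01   0.005 -1.   ] q6 1.63
[250.94954128 192.31192661] 218 [0.52832707 0.28740103 0.196     ] (17.37476921081543, (19.26172637939453, 10.671468734741211))
[154.4212766  194.47659574] 235 [0.49439363 0.37292028 0.196     ] (20.949922561645508, (18.97263526916504, 11.294960021972656))
[251.30594901 254.42965061] 1059 [0.46714412 0.26436584 0.196     ] (110.3213119506836, (391.7791748046875, 596.0784301757812))
[249.86940299 309.45522388] 268 [0.40534805 0.24310813 0.196     ] (110.3213119506836, (391.7791748046875, 596.0784301757812))
[264.5 141.4] 10 [ 0.66536272 -0.09847028  0.153     ] [ 0.65419079 -0.09676408]
[264.45454545 175.18181818] 11 [ 0.55808685 -0.09488174  0.153     ] [ 0.55007955 -0.09328141]
[362.  187.5] 32 [ 0.51129238 -0.39495518  0.153     ] [ 0.50466552 -0.38450268]
[108.35714286 198.71428571] 14 [0.49786876 0.38459165 0.153     ] [0.4916379  0.37204752]
[174.4048583 252.7388664] 494 [0.32802362 0.18398145 0.153     ] [0.32680319 0.17735532]
[163.25 230.75] 8 [0.39519669 0.21740363 0.153     ] [0.39199465 0.20979155]
[404.21428571 259.71428571] 14 [ 0.28686718 -0.50926584  0.153     ] [ 0.28686087 -0.49544118]
t 23.77 pos [0.5252 0.286  0.2797] th 20.34 d [-0.1028  0.3687  0.0093] yaw -1.3623699389500799 tilt [ 0.003  0.001 -1.   ] q6 1.63
```

Call:
carry_out(moves=[{"jaw": 0.08, "dx": -0.0146, "dy": 0.0527, "dz": 0, "yaw": 0}, {"jaw": 0.08, "dx": -0.0146, "dy": 0.0527, "dz": 0, "yaw": 0}, {"jaw": 0.08, "dx": -0.0146, "dy": 0.0527, "dz": 0, "yaw": 0}, {"jaw": 0.08, "dx": -0.0146, "dy": 0.0527, "dz": 0, "yaw": 0}, {"jaw": 0.08, "dx": -0.0146, "dy": 0.0527, "dz": 0, "yaw": 0}, {"jaw": 0.08, "dx": -0.0146, "dy": 0.0527, "dz": 0, "yaw": 0}, {"jaw": 0.08, "dx": -0.0146, "dy": 0.0527, "dz": 0, "yaw": 0}])

```text
t: 24.65
tool_pos: [0.5561, -0.0973, 0.2763]
orientation: [-3.091, -0.554, 0.003]
force: [0.6, 0.4, 0.3]
opening: 0.08
gripper_force: 0.0
```

Call:
carry_out(moves=[{"jaw": 0.08, "dx": 0, "dy": 0, "dz": 0, "yaw": -0.1703}, {"jaw": 0.08, "dx": 0, "dy": 0, "dz": 0, "yaw": -0.1703}, {"jaw": 0.08, "dx": 0, "dy": 0, "dz": 0, "yaw": -0.1703}, {"jaw": 0.08, "dx": 0, "dy": 0, "dz": 0, "yaw": -0.1703}, {"jaw": 0.08, "dx": 0, "dy": 0, "dz": 0, "yaw": -0.1703}, {"jaw": 0.08, "dx": 0, "dy": 0, "dz": 0, "yaw": -0.1703}, {"jaw": 0.08, "dx": 0, "dy": 0, "dz": 0, "yaw": -0.1703}, {"jaw": 0.08, "dx": 0, "dy": 0, "dz": 0, "yaw": -0.1703}])

```text
t: 25.65
tool_pos: [0.5562, -0.0955, 0.2761]
orientation: [-2.044, -2.382, 0.002]
force: [0.5, 0.5, 0.1]
opening: 0.0801
gripper_force: 0.0
```

```bash
python3 -c "
from h import *
go((.557,-.0955,.112),98.4)
g,m=snap('wrist','w9.png');g,_=load('w9');[print(c,a,onz(m,*c,.153),blockang(g,m,c)) for c,a in blobs(redmask(g),20)]
go((.557,-.0955,.112),98.4)
"
```

```text
t 25.65 pos [ 0.5562 -0.0955  0.2761] th 98.72 d [-0.0003  0.0012  0.1641] yaw 0.00560209025790091 tilt [-0.003  0.001 -1.   ] q6 -0.41
[253.97311828 182.95698925] 186 [ 0.56013203 -0.0947262   0.153     ] (98.70818901062012, (10.73062801361084, 17.62364959716797))
[351.61061947 199.84070796] 113 [ 0.66754271 -0.09738726  0.153     ] (86.10943603515625, (16.16806411743164, 8.791155815124512))
t 25.7 pos [ 0.5562 -0.0955  0.276 ] th 99.21 d [-0.0003  0.0013  0.164 ] yaw 0.014127066474077922 tilt [-0.003  0.001 -1.   ] q6 -0.42
```

Call:
carry_out(moves=[{"jaw": 0.08, "dx": 0, "dy": 0.001, "dz": 0.05, "yaw": 0.008}, {"jaw": 0.08, "dx": 0, "dy": 0, "dz": 0.05, "yaw": 0}, {"jaw": 0.075, "dx": 0, "dy": 0, "dz": 0.04, "yaw": 0}, {"jaw": 0.07, "dx": 0, "dy": 0, "dz": 0.024, "yaw": 0}, {"jaw": 0.03, "dx": 0, "dy": 0, "dz": 0, "yaw": 0}, {"jaw": 0.03, "dx": 0, "dy": 0, "dz": 0, "yaw": 0}, {"jaw": 0.03, "dx": 0, "dy": 0, "dz": 0, "yaw": 0}, {"jaw": 0.03, "dx": 0, "dy": 0, "dz": 0, "yaw": 0}], grip_force=25)

```text
t: 26.7
tool_pos: [0.5591, -0.0958, 0.1153]
orientation: [2.061, 2.368, 0.002]
force: [1.1, 0.5, 3.0]
opening: 0.0399
gripper_force: 25.0
```

Call:
carry_out(moves=[{"jaw": 0.03, "dx": 0, "dy": 0, "dz": 0, "yaw": 0}, {"jaw": 0.03, "dx": 0, "dy": 0, "dz": 0, "yaw": 0}, {"jaw": 0.03, "dx": 0, "dy": 0, "dz": -0.03, "yaw": 0}, {"jaw": 0.03, "dx": 0, "dy": 0, "dz": -0.05, "yaw": 0}, {"jaw": 0.03, "dx": 0, "dy": 0, "dz": -0.05, "yaw": 0}, {"jaw": 0.03, "dx": 0, "dy": 0, "dz": -0.05, "yaw": 0}, {"jaw": 0.03, "dx": 0, "dy": 0, "dz": -0.06, "yaw": 0}, {"jaw": 0.03, "dx": 0, "dy": 0, "dz": 0, "yaw": 0}])

```text
t: 27.7
tool_pos: [0.5599, -0.0961, 0.3601]
orientation: [2.056, 2.363, 0.007]
force: [0.1, -0.3, -2.7]
opening: 0.04
gripper_force: 25.0
```

```bash
python3 -c "
from h import *
go((.5557,.199,.345),20.4)
"
```

```text
t 27.7 pos [ 0.5599 -0.0961  0.3601] th 97.94 d [0.2929 0.0365 0.0143] yaw 1.3532759192023431 tilt [ 0.01  -0.003 -1.   ] q6 -0.4
```

Call:
carry_out(moves=[{"jaw": 0.03, "dx": 0.0488, "dy": 0.0064, "dz": 0, "yaw": 0}, {"jaw": 0.03, "dx": 0.0488, "dy": 0.0064, "dz": 0, "yaw": 0}, {"jaw": 0.03, "dx": 0.0488, "dy": 0.0064, "dz": 0, "yaw": 0}, {"jaw": 0.03, "dx": 0.0488, "dy": 0.0064, "dz": 0, "yaw": 0}, {"jaw": 0.03, "dx": 0.0488, "dy": 0.0064, "dz": 0, "yaw": 0}, {"jaw": 0.03, "dx": 0.0488, "dy": 0.0064, "dz": 0, "yaw": 0}])

```text
t: 28.45
tool_pos: [0.5548, 0.2011, 0.3515]
orientation: [-2.061, -2.369, 0.004]
force: [0.4, 0.9, -3.7]
opening: 0.0396
gripper_force: 25.0
```

Call:
carry_out(moves=[{"jaw": 0.03, "dx": 0, "dy": 0, "dz": 0, "yaw": 0.169}, {"jaw": 0.03, "dx": 0, "dy": 0, "dz": 0, "yaw": 0.169}, {"jaw": 0.03, "dx": 0, "dy": 0, "dz": 0, "yaw": 0.169}, {"jaw": 0.03, "dx": 0, "dy": 0, "dz": 0, "yaw": 0.169}, {"jaw": 0.03, "dx": 0, "dy": 0, "dz": 0, "yaw": 0.169}, {"jaw": 0.03, "dx": 0, "dy": 0, "dz": 0, "yaw": 0.169}, {"jaw": 0.03, "dx": 0, "dy": 0, "dz": 0, "yaw": 0.169}, {"jaw": 0.03, "dx": 0, "dy": 0, "dz": 0, "yaw": 0.169}])

```text
t: 29.45
tool_pos: [0.5549, 0.1995, 0.3513]
orientation: [3.093, 0.55, -0.005]
force: [0.4, 0.4, -2.5]
opening: 0.0399
gripper_force: 25.0
```

Call:
carry_out(moves=[{"jaw": 0.03, "dx": 0, "dy": 0, "dz": 0, "yaw": 0}, {"jaw": 0.03, "dx": 0, "dy": 0, "dz": 0, "yaw": 0}])

```text
t: 29.7
tool_pos: [0.5553, 0.1996, 0.3525]
orientation: [3.09, 0.564, -0.003]
force: [0.0, 0.5, -3.3]
opening: 0.0398
gripper_force: 25.0
```

```bash
python3 -c "
from h import *
go((.5557,.199,.164),20.4)
"
```

```text
t 29.7 pos [0.5553 0.1996 0.3525] th 20.69 d [0.0005 0.0008 0.1885] yaw 0.005138201035955587 tilt [-0.002 -0.    -1.   ] q6 1.47
```

Call:
carry_out(moves=[{"jaw": 0.03, "dx": 0, "dy": 0, "dz": 0.04, "yaw": 0.005}, {"jaw": 0.03, "dx": 0, "dy": 0, "dz": 0.04, "yaw": 0}, {"jaw": 0.03, "dx": 0, "dy": 0, "dz": 0.04, "yaw": 0}, {"jaw": 0.03, "dx": 0, "dy": 0, "dz": 0.035, "yaw": 0}, {"jaw": 0.03, "dx": 0, "dy": 0, "dz": 0.025, "yaw": 0}, {"jaw": 0.03, "dx": 0, "dy": 0, "dz": 0.01, "yaw": 0}, {"jaw": 0.03, "dx": 0, "dy": 0, "dz": 0.002, "yaw": 0}, {"jaw": 0.03, "dx": 0, "dy": 0, "dz": 0, "yaw": 0}])

```text
t: 30.7
tool_pos: [0.5563, 0.1999, 0.1629]
orientation: [-3.093, -0.552, -0.003]
force: [0.2, -0.5, -3.3]
opening: 0.0399
gripper_force: 25.0
```

Call:
carry_out(moves=[{"jaw": 0.03, "dx": 0, "dy": 0, "dz": 0.002, "yaw": 0}, {"jaw": 0.03, "dx": 0, "dy": 0, "dz": 0.001, "yaw": 0}, {"jaw": 0.03, "dx": 0, "dy": 0, "dz": 0, "yaw": 0}])

```text
t: 31.08
tool_pos: [0.5557, 0.1997, 0.1588]
orientation: [-3.093, -0.551, -0.0]
force: [0.8, -0.0, -2.0]
opening: 0.0399
gripper_force: 25.0
```

Call:
carry_out(moves=[{"jaw": 0.03, "dx": 0, "dy": 0, "dz": 0.001, "yaw": 0}, {"jaw": 0.03, "dx": 0, "dy": 0, "dz": 0, "yaw": 0}])

```text
t: 31.32
tool_pos: [0.5558, 0.1998, 0.1582]
orientation: [-3.093, -0.551, -0.001]
force: [-2.8, -0.6, 1.4]
opening: 0.0399
gripper_force: 25.0
```

Call:
carry_out(moves=[{"jaw": 0.055, "dx": 0, "dy": 0, "dz": 0, "yaw": 0}, {"jaw": 0.06, "dx": 0, "dy": 0, "dz": 0, "yaw": 0}, {"jaw": 0.065, "dx": 0, "dy": 0, "dz": 0, "yaw": 0}, {"jaw": 0.065, "dx": 0, "dy": 0, "dz": 0, "yaw": 0}, {"jaw": 0.065, "dx": 0, "dy": 0, "dz": -0.02, "yaw": 0}, {"jaw": 0.065, "dx": 0, "dy": 0, "dz": -0.05, "yaw": 0}, {"jaw": 0.08, "dx": 0, "dy": 0, "dz": -0.05, "yaw": 0}, {"jaw": 0.08, "dx": 0, "dy": 0, "dz": 0, "yaw": 0}])

```text
t: 32.33
tool_pos: [0.5583, 0.2005, 0.2855]
orientation: [-3.092, -0.551, -0.018]
force: [-0.4, 0.4, 0.5]
opening: 0.0782
gripper_force: 0.0
```

```bash
python3 -c "
from h import *
g,m=snap('wrist','w10.png');g,_=load('w10');[print(c,a,onz(m,*c,.196),blockang(g,m,c,.196)) for c,a in blobs(redmask(g),20)]
g,m=snap('top','t10.png');g,_=load('t10');[print(c,a,onz(m,*c,.153),onz(m,*c,.196)[:2]) for c,a in blobs(redmask(g),5)]
go((.6645,-.100,.27),84)
"
```

```text
[154.14705882 191.45378151] 238 [0.52867393 0.28743885 0.196     ] (20.126304626464844, (18.749717712402344, 11.358120918273926))
[ 57.94086022 194.48924731] 186 [0.49427478 0.37256856 0.196     ] (20.13070297241211, (16.865116119384766, 10.298978805541992))
[250.47577093 195.96035242] 227 [0.55594643 0.20004569 0.196     ] (20.124479293823242, (17.928058624267578, 10.580596923828125))
[204.24943052 256.41343964] 878 [0.47979013 0.22200713 0.196     ] (110.05434608459473, (392.0601501464844, 596.0111694335938))
[198.38628159 309.31407942] 277 [0.41764651 0.20879598 0.196     ] (110.05434608459473, (392.0601501464844, 596.0111694335938))
[264.5 141.4] 10 [ 0.66536272 -0.09847028  0.153     ] [ 0.65419079 -0.09676408]
[362.  187.5] 32 [ 0.51129238 -0.39495518  0.153     ] [ 0.50466552 -0.38450268]
[137.5 187. ] 10 [0.53173328 0.29606912 0.153     ] [0.52450342 0.2861364 ]
[404.21428571 259.71428571] 14 [ 0.28686718 -0.50926584  0.153     ] [ 0.28686087 -0.49544118]
t 32.42 pos [0.5562 0.1999 0.2797] th 20.19 d [-0.0019  0.3188  0.0098] yaw -1.1136539314274891 tilt [ 0.003  0.001 -1.   ] q6 1.48
```

View pics/w10.png

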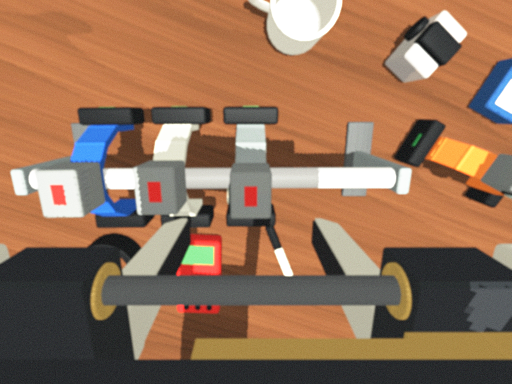

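Blue, white and grey hang at (58,194), (154,191) and (250,196) in the wrist view, all at 20.1°, square to the bar. Orange is next, at (470,155).

Call:
carry_out(moves=[{"jaw": 0.08, "dx": -0.0003, "dy": 0.0531, "dz": 0, "yaw": 0}, {"jaw": 0.08, "dx": -0.0003, "dy": 0.0531, "dz": 0, "yaw": 0}, {"jaw": 0.08, "dx": -0.0003, "dy": 0.0531, "dz": 0, "yaw": 0}, {"jaw": 0.08, "dx": -0.0003, "dy": 0.0531, "dz": 0, "yaw": 0}, {"jaw": 0.08, "dx": -0.0003, "dy": 0.0531, "dz": 0, "yaw": 0}, {"jaw": 0.08, "dx": -0.0003, "dy": 0.0531, "dz": 0, "yaw": 0}])

```text
t: 33.17
tool_pos: [0.6635, -0.1014, 0.276]
orientation: [-3.092, -0.55, 0.004]
force: [0.4, 1.1, 0.6]
opening: 0.0798
gripper_force: 0.0
```

Call:
carry_out(moves=[{"jaw": 0.08, "dx": 0, "dy": 0, "dz": 0, "yaw": -0.159}, {"jaw": 0.08, "dx": 0, "dy": 0, "dz": 0, "yaw": -0.159}, {"jaw": 0.08, "dx": 0, "dy": 0, "dz": 0, "yaw": -0.159}, {"jaw": 0.08, "dx": 0, "dy": 0, "dz": 0, "yaw": -0.159}, {"jaw": 0.08, "dx": 0, "dy": 0, "dz": 0, "yaw": -0.159}, {"jaw": 0.08, "dx": 0, "dy": 0, "dz": 0, "yaw": -0.159}, {"jaw": 0.08, "dx": 0, "dy": 0, "dz": 0, "yaw": -0.159}, {"jaw": 0.08, "dx": 0, "dy": 0, "dz": 0, "yaw": 0}])

```text
t: 34.17
tool_pos: [0.6632, -0.0997, 0.2761]
orientation: [-2.335, -2.099, 0.002]
force: [0.8, 0.2, -0.5]
opening: 0.0802
gripper_force: 0.0
```

```bash
python3 -c "
from h import *
go((.6645,-.100,.112),84)
g,m=snap('wrist','w11.png');g,_=load('w11');[print(c,a,onz(m,*c,.153),blockang(g,m,c)) for c,a in blobs(redmask(g),20)]
go((.6645,-.100,.112),84)
"
```

```text
t 34.17 pos [ 0.6632 -0.0997  0.2761] th 83.91 d [-0.0002  0.0018  0.1641] yaw -0.0016372988891185623 tilt [-0.003  0.001 -1.   ] q6 -0.12
[254.02564103 181.54358974] 195 [ 0.66729288 -0.09836815  0.153     ] (83.89766693115234, (18.674251556396484, 10.727117538452148))
t 34.23 pos [ 0.6633 -0.0998  0.2764] th 83.76 d [-1.000e-04  1.600e-03  1.644e-01] yaw -0.004203836432630717 tilt [-0.002  0.001 -1.   ] q6 -0.12
```

Call:
carry_out(moves=[{"jaw": 0.08, "dx": 0, "dy": 0.0015, "dz": 0.05, "yaw": 0}, {"jaw": 0.08, "dx": 0, "dy": 0, "dz": 0.05, "yaw": 0}, {"jaw": 0.075, "dx": 0, "dy": 0, "dz": 0.04, "yaw": 0}, {"jaw": 0.07, "dx": 0, "dy": 0, "dz": 0.024, "yaw": 0}, {"jaw": 0.03, "dx": 0, "dy": 0, "dz": 0, "yaw": 0}, {"jaw": 0.03, "dx": 0, "dy": 0, "dz": 0, "yaw": 0}, {"jaw": 0.03, "dx": 0, "dy": 0, "dz": 0, "yaw": 0}, {"jaw": 0.03, "dx": 0, "dy": 0, "dz": 0, "yaw": 0}], grip_force=25)

```text
t: 35.22
tool_pos: [0.6664, -0.1003, 0.1156]
orientation: [2.334, 2.099, 0.003]
force: [-0.2, 0.3, 3.9]
opening: 0.0401
gripper_force: 25.0
```

Call:
carry_out(moves=[{"jaw": 0.03, "dx": 0, "dy": 0, "dz": 0, "yaw": 0}, {"jaw": 0.03, "dx": 0, "dy": 0, "dz": 0, "yaw": 0}, {"jaw": 0.03, "dx": 0, "dy": 0, "dz": -0.03, "yaw": 0}, {"jaw": 0.03, "dx": 0, "dy": 0, "dz": -0.05, "yaw": 0}, {"jaw": 0.03, "dx": 0, "dy": 0, "dz": -0.05, "yaw": 0}, {"jaw": 0.03, "dx": 0, "dy": 0, "dz": -0.05, "yaw": 0}, {"jaw": 0.03, "dx": 0, "dy": 0, "dz": -0.06, "yaw": 0}, {"jaw": 0.03, "dx": 0, "dy": 0, "dz": 0, "yaw": 0}])

```text
t: 36.22
tool_pos: [0.6672, -0.1005, 0.3611]
orientation: [2.329, 2.095, 0.01]
force: [0.7, -0.1, -4.3]
opening: 0.0402
gripper_force: 25.0
```

```bash
python3 -c "
from h import *
go((.5877,.1127,.345),20.4)
"
```

```text
t 36.23 pos [ 0.6672 -0.1005  0.3611] th 83.96 d [ 0.2036 -0.1017  0.0147] yaw 1.109246376925046 tilt [ 0.011 -0.002 -1.   ] q6 -0.12
```

Call:
carry_out(moves=[{"jaw": 0.03, "dx": 0.0407, "dy": -0.02, "dz": 0, "yaw": 0}, {"jaw": 0.03, "dx": 0.0407, "dy": -0.02, "dz": 0, "yaw": 0}, {"jaw": 0.03, "dx": 0.0407, "dy": -0.02, "dz": 0, "yaw": 0}, {"jaw": 0.03, "dx": 0.0407, "dy": -0.02, "dz": 0, "yaw": 0}, {"jaw": 0.03, "dx": 0.0407, "dy": -0.02, "dz": 0, "yaw": 0}])

```text
t: 36.85
tool_pos: [0.586, 0.114, 0.3514]
orientation: [-2.334, -2.1, 0.004]
force: [-0.2, -0.2, -3.8]
opening: 0.04
gripper_force: 25.0
```

Call:
carry_out(moves=[{"jaw": 0.03, "dx": 0, "dy": 0, "dz": 0, "yaw": 0.1585}, {"jaw": 0.03, "dx": 0, "dy": 0, "dz": 0, "yaw": 0.1585}, {"jaw": 0.03, "dx": 0, "dy": 0, "dz": 0, "yaw": 0.1585}, {"jaw": 0.03, "dx": 0, "dy": 0, "dz": 0, "yaw": 0.1585}, {"jaw": 0.03, "dx": 0, "dy": 0, "dz": 0, "yaw": 0.1585}, {"jaw": 0.03, "dx": 0, "dy": 0, "dz": 0, "yaw": 0.1585}, {"jaw": 0.03, "dx": 0, "dy": 0, "dz": 0, "yaw": 0.1585}, {"jaw": 0.03, "dx": 0, "dy": 0, "dz": 0, "yaw": 0}])

```text
t: 37.85
tool_pos: [0.5867, 0.1128, 0.3517]
orientation: [-3.092, -0.557, 0.004]
force: [0.1, 0.1, -3.2]
opening: 0.0398
gripper_force: 25.0
```

```bash
python3 -c "
from h import *
go((.5877,.1127,.164),20.4)
"
```

```text
t 37.85 pos [0.5867 0.1128 0.3517] th 20.44 d [0.0014 0.0005 0.1877] yaw 0.0007222508796781955 tilt [-0.003 -0.    -1.   ] q6 1.32
```

Call:
carry_out(moves=[{"jaw": 0.03, "dx": 0.0005, "dy": 0, "dz": 0.04, "yaw": 0}, {"jaw": 0.03, "dx": 0, "dy": 0, "dz": 0.04, "yaw": 0}, {"jaw": 0.03, "dx": 0, "dy": 0, "dz": 0.04, "yaw": 0}, {"jaw": 0.03, "dx": 0, "dy": 0, "dz": 0.035, "yaw": 0}, {"jaw": 0.03, "dx": 0, "dy": 0, "dz": 0.025, "yaw": 0}, {"jaw": 0.03, "dx": 0, "dy": 0, "dz": 0.01, "yaw": 0}, {"jaw": 0.03, "dx": 0, "dy": 0, "dz": 0.002, "yaw": 0}, {"jaw": 0.03, "dx": 0, "dy": 0, "dz": 0, "yaw": 0}])

```text
t: 38.85
tool_pos: [0.5885, 0.1131, 0.1629]
orientation: [3.092, 0.557, 0.003]
force: [-0.0, -0.9, -3.2]
opening: 0.0401
gripper_force: 25.0
```

Call:
carry_out(moves=[{"jaw": 0.03, "dx": 0, "dy": 0, "dz": 0.002, "yaw": 0}, {"jaw": 0.03, "dx": 0, "dy": 0, "dz": 0.001, "yaw": 0}, {"jaw": 0.03, "dx": 0, "dy": 0, "dz": 0, "yaw": 0}])

```text
t: 39.22
tool_pos: [0.5879, 0.113, 0.1589]
orientation: [3.092, 0.556, 0.001]
force: [0.5, 0.9, -3.3]
opening: 0.0399
gripper_force: 25.0
```

Call:
carry_out(moves=[{"jaw": 0.03, "dx": 0, "dy": 0, "dz": 0.001, "yaw": 0}, {"jaw": 0.03, "dx": 0, "dy": 0, "dz": 0.0005, "yaw": 0}, {"jaw": 0.03, "dx": 0, "dy": 0, "dz": 0, "yaw": 0}])

```text
t: 39.6
tool_pos: [0.588, 0.113, 0.1587]
orientation: [3.092, 0.556, 0.001]
force: [-6.2, -0.2, 6.5]
opening: 0.0402
gripper_force: 25.0
```

Call:
carry_out(moves=[{"jaw": 0.055, "dx": 0, "dy": 0, "dz": 0, "yaw": 0}, {"jaw": 0.06, "dx": 0, "dy": 0, "dz": 0, "yaw": 0}, {"jaw": 0.065, "dx": 0, "dy": 0, "dz": 0, "yaw": 0}, {"jaw": 0.065, "dx": 0, "dy": 0, "dz": 0, "yaw": 0}, {"jaw": 0.065, "dx": 0, "dy": 0, "dz": -0.02, "yaw": 0}, {"jaw": 0.065, "dx": 0, "dy": 0, "dz": -0.05, "yaw": 0}, {"jaw": 0.08, "dx": 0, "dy": 0, "dz": -0.05, "yaw": 0}, {"jaw": 0.08, "dx": 0, "dy": 0, "dz": 0, "yaw": 0}])

```text
t: 40.6
tool_pos: [0.5906, 0.1133, 0.2851]
orientation: [3.091, 0.556, 0.018]
force: [0.4, -0.2, -0.4]
opening: 0.0785
gripper_force: 0.0
```

```bash
python3 -c "
from h import *
g,m=snap('wrist','w12.png');g,_=load('w12');[print(c,a,onz(m,*c,.196),blockang(g,m,c,.196)) for c,a in blobs(redmask(g),20)]
go((.5128,-.3978,.234),16.8)
"
```

```text
[152.56896552 195.17241379] 232 [0.55685747 0.20031059 0.196     ] (22.633392333984375, (18.995365142822266, 11.277657508850098))
[249.50847458 195.41949153] 236 [0.58858659 0.11381602 0.196     ] (20.303544998168945, (18.87453842163086, 10.557110786437988))
[ 54.46067416 199.71910112] 178 [0.52006084 0.28676153 0.196     ] (31.287073135375977, (17.321191787719727, 9.743069648742676))
[131.28871391 242.34908136] 381 [0.50200729 0.20732395 0.196     ] (156.8809051513672, (20.41436004638672, 50.1269645690918))
[162.77192982 309.36842105] 57 [0.43715761 0.15671776 0.196     ] (0.4119219183921814, (11.398930549621582, 7.039529323577881))
t 40.65 pos [0.5895 0.1132 0.2817] th 20.39 d [-0.2503  0.4522  0.0468] yaw 0.06274187364893276 tilt [ 0.007  0.001 -1.   ] q6 1.32
```

```bash
python3 -c "
from h import *
a,_=load('w12');g,m=snap('top','t12.png');t,_=load('t12');sc,_m=snap('scene','s12.png');sc,_=load('s12')
A=cv2.resize(a,(400,300));T=cv2.resize(t[130:245,80:250],(400,271));S=cv2.resize(sc[110:240,270:440],(400,306));
im=np.zeros((600,800,3),np.uint8);im[:300,:400]=A;im[:271,400:]=T;im[294:600,400:]=S
im[300:600,:400]=cv2.resize(a[90:240,0:200],(400,300))
cv2.imwrite('pics/c12.png',im)
"
```

```text
(no output)
```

View pics/c12.png

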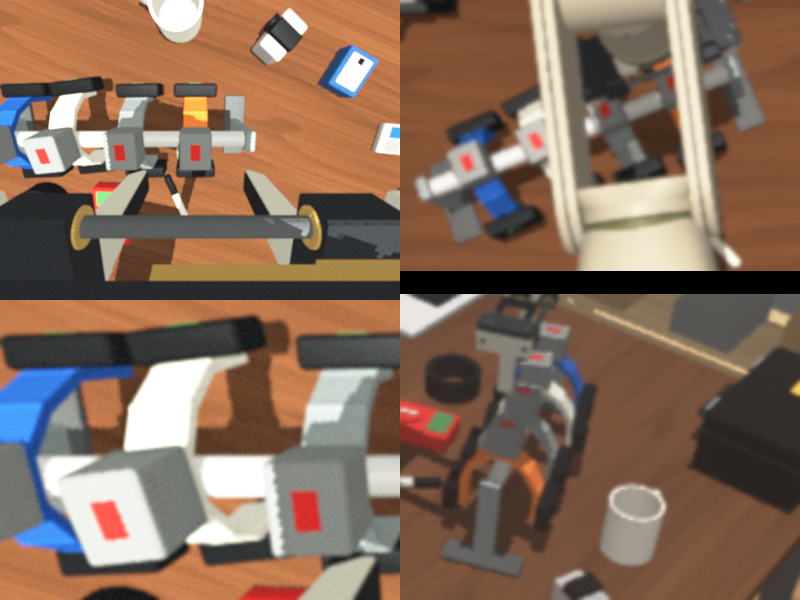

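The knock has hit the white rig: it's turned about 11° on the bar (mark at (54,200)), its pods close to blue's. I'll go over it, measure and re-square it.

Call:
carry_out(moves=[{"jaw": 0.093, "dx": 0, "dy": -0.046, "dz": 0, "yaw": 0}, {"jaw": 0.093, "dx": 0, "dy": -0.046, "dz": 0, "yaw": 0}, {"jaw": 0.093, "dx": 0, "dy": -0.046, "dz": 0, "yaw": 0}, {"jaw": 0.093, "dx": 0, "dy": -0.046, "dz": 0, "yaw": 0}, {"jaw": 0.093, "dx": 0, "dy": 0, "dz": 0, "yaw": 0}, {"jaw": 0.093, "dx": 0, "dy": 0, "dz": 0, "yaw": 0}])

```text
t: 41.5
tool_pos: [0.5233, 0.2849, 0.2759]
orientation: [3.091, 0.557, -0.003]
force: [-0.1, -0.5, 0.3]
opening: 0.0932
gripper_force: 0.0
```

```bash
python3 -c "
from h import *
go((.522,.2855,.1582),31)
g,m=snap('wrist','w13.png');g,_=load('w13');[print(c,a,onz(m,*c,.196),blockang(g,m,c,.196)) for c,a in blobs(redmask(g),20)]
cv2.imwrite('pics/c13.png',cv2.resize(g,(800,600)))
"
```

```text
t 41.5 pos [0.5233 0.2849 0.2759] th 20.42 d [-0.0007 -0.0011  0.1177] yaw -0.1846004839780356 tilt [-0.002 -0.001 -1.   ] q6 1.63
[148.9034749  191.95366795] 259 [0.49389728 0.37350267 0.196     ] (22.162357330322266, (19.335098266601562, 11.420490264892578))
[247.33196721 194.3442623 ] 244 [0.52305358 0.28837001 0.196     ] (27.341360092163086, (19.143835067749023, 11.254847526550293))
[350.50520833 193.40625   ] 192 [0.55678353 0.20007081 0.196     ] (21.28677749633789, (17.224943161010742, 9.531587600708008))
[451.23786408 193.70873786] 206 [0.58866522 0.11333474 0.196     ] (20.36374855041504, (17.27023696899414, 10.504461288452148))
[251.01113014 253.34674658] 1168 [0.46776233 0.26421224 0.196     ] (110.30722999572754, (380.1288146972656, 580.6285400390625))
[249.72764228 308.77235772] 246 [0.40721449 0.24311963 0.196     ] (110.30722999572754, (380.1288146972656, 580.6285400390625))
```

View pics/c13.png

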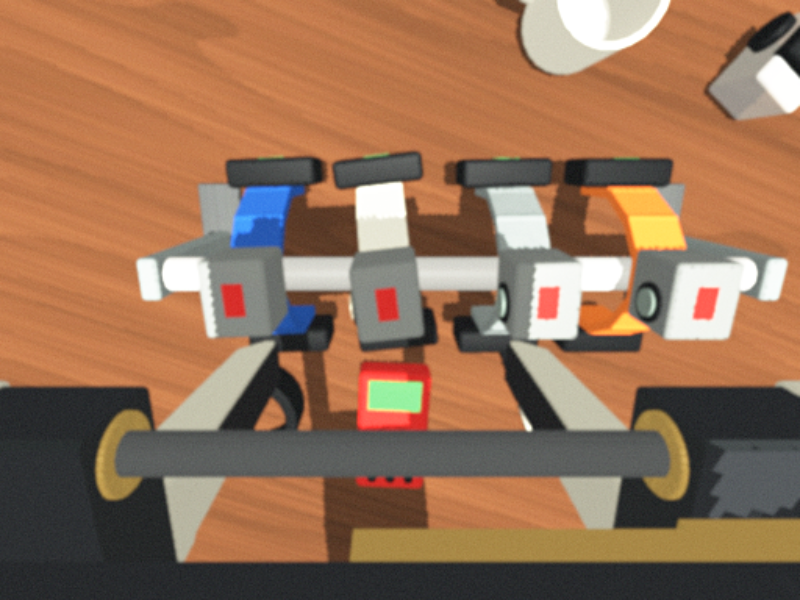

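White (388,305) is turned about 6° relative to its neighbours and shifted about 5 mm across the bar. Blue, grey and orange are square. I'll re-grip it, lift it slightly, square it and lower it again.

Call:
carry_out(moves=[{"jaw": 0.065, "dx": -0.0034, "dy": -0.0033, "dz": 0, "yaw": 0}, {"jaw": 0.065, "dx": 0, "dy": 0, "dz": 0, "yaw": -0.107}, {"jaw": 0.065, "dx": 0, "dy": 0, "dz": 0, "yaw": 0}, {"jaw": 0.065, "dx": 0, "dy": 0, "dz": 0.04, "yaw": 0}, {"jaw": 0.065, "dx": 0, "dy": 0, "dz": 0.04, "yaw": 0}, {"jaw": 0.065, "dx": 0, "dy": 0, "dz": 0.028, "yaw": 0}, {"jaw": 0.065, "dx": 0, "dy": 0, "dz": 0.0097, "yaw": 0}, {"jaw": 0.03, "dx": 0, "dy": 0, "dz": 0, "yaw": 0}], grip_force=25)

```text
t: 42.55
tool_pos: [0.5193, 0.2871, 0.1594]
orientation: [3.058, 0.718, -0.001]
force: [-0.7, -0.4, 0.4]
opening: 0.0592
gripper_force: 0.0
```

Call:
carry_out(moves=[{"jaw": 0.03, "dx": 0, "dy": 0, "dz": 0, "yaw": 0}, {"jaw": 0.03, "dx": 0, "dy": 0, "dz": 0, "yaw": 0}, {"jaw": 0.03, "dx": 0, "dy": 0, "dz": 0, "yaw": 0}, {"jaw": 0.03, "dx": 0, "dy": 0, "dz": 0, "yaw": 0}, {"jaw": 0.03, "dx": 0, "dy": 0, "dz": -0.015, "yaw": 0}, {"jaw": 0.03, "dx": 0, "dy": 0, "dz": -0.015, "yaw": 0}, {"jaw": 0.03, "dx": 0, "dy": 0, "dz": 0, "yaw": 0}, {"jaw": 0.03, "dx": 0, "dy": 0, "dz": 0, "yaw": 0}])

```text
t: 43.55
tool_pos: [0.5192, 0.2874, 0.1893]
orientation: [-3.058, -0.721, 0.0]
force: [1.0, -0.4, -3.5]
opening: 0.0397
gripper_force: 24.9
```

```bash
python3 -c "
from h import *
s,R=cur();print(s['force'])
go((.5242,.2855,.163),20.4)
g,m=snap('wrist','w14.png');g,_=load('w14');[print(c,a,onz(m,*c,.196),blockang(g,m,c,.196)) for c,a in blobs(redmask(g),20)]
"
```

```text
[ 1.01634051 -0.35831527 -3.53344836]
t 43.55 pos [0.5192 0.2874 0.1893] th 26.52 d [0.0036 0.0039 0.0263] yaw 0.10689875462800767 tilt [-0. -0. -1.] q6 1.53
[104.89765101 213.43288591] 596 [0.49382536 0.3736154  0.196     ] (22.49293327331543, (19.80143165588379, 11.780677795410156))
[403.6409396 240.0033557] 298 [0.55986455 0.20140964 0.196     ] (116.47174263000488, (10.934789657592773, 11.771045684814453))
[250.5 256. ] 726 [0.50737989 0.28186096 0.196     ] (26.469646453857422, (22.63531494140625, 13.542683601379395))
[236.25712553 320.81443299] 1649 [0.45892428 0.26857599 0.196     ] (116.45637702941895, (245.91221618652344, 375.5665588378906))
```

Call:
carry_out(moves=[{"jaw": 0.03, "dx": 0.0036, "dy": 0.0035, "dz": 0, "yaw": 0}, {"jaw": 0.03, "dx": 0, "dy": 0, "dz": 0, "yaw": 0.0535}, {"jaw": 0.03, "dx": 0, "dy": 0, "dz": 0, "yaw": 0.0535}, {"jaw": 0.03, "dx": 0, "dy": 0, "dz": 0.013, "yaw": 0}, {"jaw": 0.03, "dx": 0, "dy": 0, "dz": 0.011, "yaw": 0}, {"jaw": 0.03, "dx": 0, "dy": 0, "dz": 0.003, "yaw": 0}, {"jaw": 0.03, "dx": 0, "dy": 0, "dz": 0.002, "yaw": 0}, {"jaw": 0.03, "dx": 0, "dy": 0, "dz": 0, "yaw": 0}])

```text
t: 44.6
tool_pos: [0.5239, 0.2856, 0.1612]
orientation: [3.091, 0.557, -0.001]
force: [-5.4, -2.6, 4.0]
opening: 0.0399
gripper_force: 25.0
```

Call:
carry_out(moves=[{"jaw": 0.03, "dx": 0, "dy": 0, "dz": 0.001, "yaw": 0}, {"jaw": 0.03, "dx": 0, "dy": 0, "dz": 0.001, "yaw": 0}, {"jaw": 0.03, "dx": 0, "dy": 0, "dz": 0, "yaw": 0}])

```text
t: 44.98
tool_pos: [0.5244, 0.2857, 0.161]
orientation: [3.092, 0.557, 0.002]
force: [-7.6, -5.3, 13.4]
opening: 0.0398
gripper_force: 25.0
```

Call:
carry_out(moves=[{"jaw": 0.03, "dx": 0, "dy": 0, "dz": -0.0017, "yaw": 0}, {"jaw": 0.03, "dx": 0, "dy": 0, "dz": 0, "yaw": 0}])

```text
t: 45.22
tool_pos: [0.5244, 0.2859, 0.1611]
orientation: [-3.092, -0.557, -0.001]
force: [-3.9, -2.2, 6.7]
opening: 0.04
gripper_force: 25.0
```

Call:
carry_out(moves=[{"jaw": 0.055, "dx": 0, "dy": 0, "dz": 0, "yaw": 0}, {"jaw": 0.06, "dx": 0, "dy": 0, "dz": 0, "yaw": 0}, {"jaw": 0.065, "dx": 0, "dy": 0, "dz": 0, "yaw": 0}, {"jaw": 0.065, "dx": 0, "dy": 0, "dz": 0, "yaw": 0}, {"jaw": 0.065, "dx": 0, "dy": 0, "dz": -0.02, "yaw": 0}, {"jaw": 0.065, "dx": 0, "dy": 0, "dz": -0.05, "yaw": 0}, {"jaw": 0.08, "dx": 0, "dy": 0, "dz": -0.05, "yaw": 0}, {"jaw": 0.08, "dx": 0, "dy": 0, "dz": 0, "yaw": 0}])

```text
t: 46.22
tool_pos: [0.5267, 0.287, 0.2881]
orientation: [-3.089, -0.556, -0.017]
force: [-0.4, -0.4, 0.5]
opening: 0.0786
gripper_force: 0.0
```

```bash
python3 -c "
from h import *
g,m=snap('wrist','w15.png');g,_=load('w15');[print(c,a,onz(m,*c,.196),blockang(g,m,c,.196)) for c,a in blobs(redmask(g),20)]
go((.5128,-.3978,.234),16.8)
"
```

```text
[251.32579186 188.86425339] 221 [0.53048561 0.28814764 0.196     ] (20.103647232055664, (17.904659271240234, 10.557337760925293))
[155.08296943 193.63755459] 229 [0.49383681 0.37323703 0.196     ] (22.43603515625, (19.15813446044922, 11.445385932922363))
[346.32317073 194.95121951] 164 [0.55659926 0.20031601 0.196     ] (20.358238220214844, (16.06155776977539, 9.472559928894043))
[442.07909605 195.21468927] 177 [0.58842232 0.11379755 0.196     ] (20.320758819580078, (17.085241317749023, 9.718544960021973))
[251.55607044 254.13067655] 1079 [0.4657922  0.26385377 0.196     ] (110.37368583679199, (395.5906677246094, 601.8704833984375))
[250.04132231 308.87603306] 242 [0.40376439 0.24253556 0.196     ] (110.37368583679199, (395.5906677246094, 601.8704833984375))
t 46.27 pos [0.5257 0.2865 0.2848] th 20.39 d [-0.2509  0.637   0.0488] yaw 0.06265912083737679 tilt [ 0.006  0.003 -1.   ] q6 1.63
```

White is square again at 20.1°, and spacing to its neighbours is good. Now the second photograph.

Call:
carry_out(moves=[{"jaw": 0.08, "dx": -0.0226, "dy": 0.0579, "dz": 0, "yaw": 0}, {"jaw": 0.08, "dx": -0.0226, "dy": 0.0579, "dz": 0, "yaw": 0}, {"jaw": 0.08, "dx": -0.0226, "dy": 0.0579, "dz": 0, "yaw": 0}, {"jaw": 0.08, "dx": -0.0226, "dy": 0.0579, "dz": 0, "yaw": 0}, {"jaw": 0.08, "dx": -0.0226, "dy": 0.0579, "dz": 0, "yaw": 0}, {"jaw": 0.08, "dx": -0.0226, "dy": 0.0579, "dz": 0, "yaw": 0}, {"jaw": 0.08, "dx": -0.0226, "dy": 0.0579, "dz": 0, "yaw": 0}, {"jaw": 0.08, "dx": -0.0226, "dy": 0.0579, "dz": 0, "yaw": 0}], grip_force=5)

```text
t: 47.28
tool_pos: [0.5152, -0.2131, 0.2795]
orientation: [-3.091, -0.556, 0.001]
force: [1.4, -0.6, -0.2]
opening: 0.0802
gripper_force: 0.0
```

Call:
carry_out(moves=[{"jaw": 0.08, "dx": -0.0226, "dy": 0.0579, "dz": 0, "yaw": 0}, {"jaw": 0.08, "dx": -0.0226, "dy": 0.0579, "dz": 0, "yaw": 0}, {"jaw": 0.08, "dx": -0.0226, "dy": 0.0579, "dz": 0, "yaw": 0}, {"jaw": 0.08, "dx": 0, "dy": 0, "dz": 0, "yaw": 0.063}, {"jaw": 0.08, "dx": 0, "dy": 0, "dz": 0, "yaw": 0}, {"jaw": 0.08, "dx": 0, "dy": 0, "dz": 0, "yaw": 0}])

```text
t: 48.02
tool_pos: [0.5131, -0.397, 0.28]
orientation: [-3.107, -0.462, 0.0]
force: [0.2, 0.1, 0.4]
opening: 0.08
gripper_force: 0.0
```

```bash
python3 -c "
from h import *
g,m=snap('wrist','w16.png');g,_=load('w16');[print(c,a,onz(m,*c,.154)) for c,a in blobs(redmask(g),20)]
t,m=snap('top','t16.png');t,_=load('t16');[print(c,a,onz(m,*c,.196)) for c,a in blobs(redmask(t),5)]
t,m=snap('scene','s16.png')
go((.5128,-.3978,.122),16.8)
"
```

```text
[249.32258065 176.69032258] 310 [ 0.51897344 -0.39323398  0.154     ]
[195.33333333 165.        ] 12 [0.58677167 0.1134161  0.196     ]
[166.35714286 176.14285714] 14 [0.55507638 0.20031927 0.196     ]
[137. 186.] 13 [0.52756465 0.28764123 0.196     ]
[108.26666667 198.66666667] 15 [0.49178797 0.37231695 0.196     ]
[171.7759283 253.815621 ] 781 [0.32390213 0.18503224 0.196     ]
[404.21428571 259.71428571] 14 [ 0.28686087 -0.49544118  0.196     ]
t 48.17 pos [ 0.5134 -0.3969  0.2805] th 16.89 d [-0.0008  0.0006  0.1585] yaw 0.0015701101013587298 tilt [ 0. -0. -1.] q6 0.54
```

```bash
python3 -c "
from h import *
t,_=load('t16');s,_=load('s16');im=np.zeros((600,800,3),np.uint8)
im[:271,:400]=cv2.resize(t[130:245,80:250],(400,271),interpolation=2)
im[:600,400:]=cv2.resize(s[105:240,305:395],(400,600),interpolation=2)
w,_=load('w15');im[280:580,:400]=cv2.resize(w[80:230,120:320],(400,300),interpolation=2)
cv2.imwrite('pics/c16.png',im)"
```

```text
(no output)
```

View pics/c16.png

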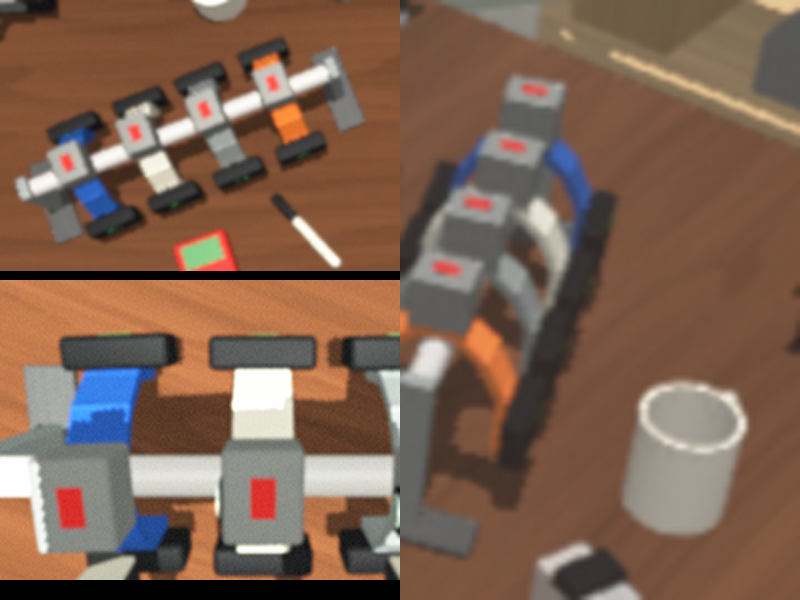

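All four rigs straddle the bar, square and clear of each other. White's block at (135,132) sits about 4 mm off the line of the others but looks upright. Taking the second photograph.

Call:
carry_out(moves=[{"jaw": 0.08, "dx": -0.0005, "dy": 0.0005, "dz": 0.05, "yaw": 0}, {"jaw": 0.08, "dx": 0, "dy": 0, "dz": 0.05, "yaw": 0}, {"jaw": 0.08, "dx": 0, "dy": 0, "dz": 0.038, "yaw": 0}, {"jaw": 0.06, "dx": 0, "dy": 0, "dz": 0.02, "yaw": 0}, {"jaw": 0.01, "dx": 0, "dy": 0, "dz": 0, "yaw": 0}, {"jaw": 0.01, "dx": 0, "dy": 0, "dz": 0, "yaw": 0}, {"jaw": 0.01, "dx": 0, "dy": 0, "dz": 0, "yaw": 0}, {"jaw": 0.01, "dx": 0, "dy": 0, "dz": 0, "yaw": 0}], grip_force=5)

```text
t: 49.18
tool_pos: [0.5133, -0.399, 0.1236]
orientation: [3.106, 0.458, 0.002]
force: [-0.2, 0.2, -0.2]
opening: 0.0345
gripper_force: 0.0
```

Call:
carry_out(moves=[{"jaw": 0.01, "dx": 0, "dy": 0, "dz": 0, "yaw": 0}, {"jaw": 0.01, "dx": 0, "dy": 0, "dz": 0, "yaw": 0}, {"jaw": 0.01, "dx": 0, "dy": 0, "dz": 0, "yaw": 0}, {"jaw": 0.01, "dx": 0, "dy": 0, "dz": 0, "yaw": 0}])

```text
t: 49.68
tool_pos: [0.5124, -0.3983, 0.1222]
orientation: [-3.108, -0.458, 0.001]
force: [-3.8, 1.8, 3.5]
opening: 0.0177
gripper_force: 5.0
```

Call:
carry_out(moves=[{"jaw": 0.01, "dx": -0.0045, "dy": 0.0095, "dz": 0, "yaw": 0}, {"jaw": 0.01, "dx": -0.0045, "dy": 0.0095, "dz": 0, "yaw": 0}, {"jaw": 0.01, "dx": -0.003, "dy": 0.021, "dz": 0, "yaw": 0}, {"jaw": 0.01, "dx": 0.002, "dy": 0.021, "dz": 0, "yaw": 0}, {"jaw": 0.01, "dx": 0.0075, "dy": 0.02, "dz": 0, "yaw": 0}, {"jaw": 0.01, "dx": 0, "dy": 0, "dz": 0, "yaw": 0}, {"jaw": 0.01, "dx": 0, "dy": 0, "dz": 0, "yaw": 0}])

```text
t: 50.55
tool_pos: [0.5331, -0.4754, 0.1215]
orientation: [-3.105, -0.458, 0.002]
force: [-6.5, 7.9, 6.2]
opening: 0.0177
gripper_force: 5.0
```

Call:
carry_out(moves=[{"jaw": 0.01, "dx": 0.0015, "dy": 0.0025, "dz": 0, "yaw": 0}, {"jaw": 0.01, "dx": 0, "dy": 0, "dz": 0, "yaw": 0}, {"jaw": 0.01, "dx": 0, "dy": 0, "dz": 0, "yaw": 0}, {"jaw": 0.01, "dx": 0, "dy": 0, "dz": 0, "yaw": 0}])

```text
t: 51.05
tool_pos: [0.5345, -0.4773, 0.1214]
orientation: [-3.104, -0.458, 0.004]
force: [-7.7, 7.8, 5.3]
opening: 0.0216
gripper_force: 5.0
```

Call:
carry_out(moves=[{"jaw": 0.01, "dx": -0.009, "dy": -0.0225, "dz": 0, "yaw": 0}, {"jaw": 0.01, "dx": -0.002, "dy": -0.021, "dz": 0, "yaw": 0}, {"jaw": 0.01, "dx": 0.003, "dy": -0.021, "dz": 0, "yaw": 0}, {"jaw": 0.01, "dx": 0.0045, "dy": -0.0095, "dz": 0, "yaw": 0}, {"jaw": 0.01, "dx": 0.0045, "dy": -0.0095, "dz": 0, "yaw": 0}, {"jaw": 0.01, "dx": 0, "dy": 0, "dz": 0, "yaw": 0}])

```text
t: 51.8
tool_pos: [0.5129, -0.3977, 0.1217]
orientation: [-3.107, -0.46, 0.0]
force: [-1.8, 2.8, -3.3]
opening: 0.0177
gripper_force: 5.0
```

Call:
carry_out(moves=[{"jaw": 0.07, "dx": 0, "dy": 0, "dz": 0, "yaw": 0}, {"jaw": 0.07, "dx": 0, "dy": 0, "dz": 0, "yaw": 0}, {"jaw": 0.07, "dx": 0, "dy": 0, "dz": 0, "yaw": 0}, {"jaw": 0.07, "dx": 0, "dy": 0, "dz": 0, "yaw": 0}, {"jaw": 0.08, "dx": 0, "dy": 0, "dz": -0.06, "yaw": 0}, {"jaw": 0.08, "dx": 0, "dy": 0, "dz": -0.05, "yaw": 0}, {"jaw": 0.08, "dx": 0, "dy": 0, "dz": 0, "yaw": 0}, {"jaw": 0.08, "dx": 0, "dy": 0, "dz": 0, "yaw": 0}])

```text
t: 52.8
tool_pos: [0.5127, -0.3984, 0.232]
orientation: [3.108, 0.458, 0.0]
force: [0.9, -0.4, -0.7]
opening: 0.0799
gripper_force: 0.0
```

```bash
python3 -c "
from h import *
g,m=snap('wrist','w17.png');g,_=load('w17');[print(c,a,onz(m,*c,.154)) for c,a in blobs(redmask(g),20)]
t,m=snap('top','t17.png');t,_=load('t17');[print(c,a,onz(m,*c,.196),blockang(t,m,c)) for c,a in blobs(redmask(t),5)]
print(cur()[0]['tool_pos'])
"
```

```text
[247.57608696 187.54347826] 460 [ 0.51958266 -0.39305878  0.154     ]
[195.36363636 164.81818182] 11 [0.58732651 0.11331908 0.196     ] (25.282989501953125, (14.151458740234375, 5.519537448883057))
[166.33333333 176.        ] 12 [0.55551287 0.20038937 0.196     ] (17.860225677490234, (13.970078468322754, 6.766956329345703))
[137.08333333 185.91666667] 12 [0.5278097  0.28739543 0.196     ] (0.4034214913845062, (12.66422176361084, 6.120743274688721))
[108.26666667 198.66666667] 15 [0.49178797 0.37231695 0.196     ] (18.80573844909668, (15.75236701965332, 7.609170913696289))
[171.81081081 253.8957529 ] 777 [0.32366672 0.18493147 0.196     ] (88.75739288330078, (1671.132080078125, 1203.9521484375))
[404.08333333 259.66666667] 12 [ 0.28701042 -0.49506571  0.196     ] (131.65747451782227, (6.257042407989502, 13.09149169921875))
[ 0.51195845 -0.39777746  0.23004826]
```

The stop pushed the fingers open, so the lever was at its stop. It has since sprung back, and the rigs are unchanged and still. Handing in.

```bash
python3 -c "
from plant import *
print(close_job())"
```

```text
the job is handed in; nothing more can be done
None
```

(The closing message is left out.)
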